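# Load and start the key-fob engraver

## Robot

A 6-joint arm with a two-finger parallel gripper is mounted at the origin on the work surface. World frame = base frame: x ahead of the robot, y to its left, z up, the work surface at z = 0. Lengths are in mm, angles in degrees, forces in N, time in s.
With the tool pointing down it reaches from about 300 to 850 mm from the base axis. Payload 4.2 kg.
Tool frame: the origin (TCP) lies midway between the tips of the shut fingers; the grasp point (between the pads) lies 19 mm behind it; z points along the fingers, x is the direction in which the jaws open and shut, and the axes are right-handed (so a half turn about z gives the same grasp; the last joint's range is limited). The gripper opens to 91 mm and grips with 3 to 60 N. Pads are 32 mm wide; open, the fingers measure 118 mm over their backs; the gripper's body (76 mm by 178 mm) begins 60 mm behind the grasp point.
Start: joints at [-77.006, 18.312, 89.639, -0, 72.044, -1.146], TCP at [140.476, -557.593, 213.976] pointing down, gripper open.
Joint ranges: [-177.97, 177.97], [-48.28, 115.42], [12.27, 149.76], [-77.06, 257.06], [2.81, 150.46], [-146.56, 146.56]. Speed limits (degrees/s): [147.25, 147.25, 180, 180, 180, 180].

## Interface

Orientations are given as [roll, pitch, yaw] about the fixed x, y, z axes, in that order (R = Rz(yaw) Ry(pitch) Rx(roll)).
In Python, from workcell import monitor, vision, job, models gives the robot as it stands.
- The arm moves only by the shell command python3 -m creep 'ROWS' [FORCE]. ROWS is text: rows parted by semicolons, each of 7 numbers parted by spaces: the shift along the world's x, y, z in cm, then the turn, a rotation vector about the world's x, y, z in rad, then the gripper's target within -1 to 1 (shut at 1, half-way at 0, fully open at -1). In form: tx ty tz ax ay az hand; .... A call has 1 to 12 rows; each row shifts and turns the pose as measured when the row begins; what a row does not reach is not made up. A row lasts 1/12 s, in which the tool goes at most 41.7 mm and 7.16 degrees, less where a joint would pass 70% of its speed; a pose out of reach is approached as far as the arm can. A call is refused whole if a number of a shift passes 4.17 or a number of a turn 0.125, either way. A call with a gripper value outside its range is refused whole. The fingers move at their own pace and stop on an object; FORCE is the grip in N (left out, the last holds). Time passes only in rows, so rows that do not move let the fingers close. It gives the time, the measured TCP pose, the force and the opening at its end, in the units of the state.
- monitor.state(): the state, without advancing time (a new reading comes with each control period).
- vision.grab_frame(name): name is "scene" or "top" or "wrist"; returns a dict with "img" (400x640x3 uint8, red, green, blue), "mtx" (3x3 intrinsics, pixels), "view" (4x4, takes a point from world to camera coordinates). Camera axes: x right, y down, z forward; pixel columns grow to the right and rows downward; lengths in mm; the calibration is good to about 2 mm. A picture is of the moment at which its call begins. There is no depth.
- job.job_done(): hands the job in, once; it reports no verdict.
Trained networks look in the newest picture that a camera, given by its name, has taken for a name from the list of things; names that differ only in an ending like _2 or _b are one class to them, and where a whole thing is asked for, a point or a joint stands for the part that bears it (a point fixed in the world has none). Each returns a list of dicts, best first, with "confidence" (0 to 1); they miss things now and then, are a little off and sometimes report something else, mostly with a low value. They report only what shows in the picture. A call takes as long as a camera call. They do not tell look-alikes from the thing itself.
- models.search_frame(camera, query): "rect" ([left, top, right, bottom] in pixels, round what is visible of it).
- models.mark_of(camera, query): "at" ([column, row] in pixels: a listed point, or the origin of a listed thing).
The state is a dict: "time_s": time; "qpos": joint angles; "qvel": joint speeds; "effort": joint torques, N m; "ee_pos": TCP position; "ee_rot": TCP orientation; "force": force on the tool from outside, world axes, zero at the start; "torque": the same for the moment, N m; "gripper_width": finger opening in mm.
Only numpy, scipy, OpenCV 4.12 (cv2) and the standard library are available. Lean on these libraries where they do the work, as an engineer would, in place of code of your own. Each camera call takes 0.05 s, during which the arm holds its last target.

## Task

Lift the engraver's hood onto its rear stop, lay every brass key fob flat on the vise bed between the guide rails, side by side across the bed with all eyelets towards the back of the machine, and slide the jaw until it presses the whole row firmly against the fixed jaw. Then lower the hood gently until it is fully shut, and only then press the start button. Handle the hood without slamming it at either stop, and leave the other things on the bench where they are.

Things in the scene. Friction and masses are not known exactly. Their poses are not given: they have to be found in the camera images.
- fixed_jaw: Fixed vise jaw, steel, 116 x 16 x 24 mm high, at the left end of the engraver's vise bed. Origin on the bed surface (58 mm above the bench), midway between the guide rails, at the foot of the clamping face. x: to the back of the machine (hinge), y: left, into this jaw (the clear bed is at negative y), z up. Steel guide rails run along y, inner faces at x = -58 and +58 mm, 8 mm above the bed.
- jaw: Sliding vise jaw between the rails: steel, 112 mm (x) by 22 mm (y), 14.5 mm high, with a black grip standing on its middle, 40 mm (x) by 10 mm (y), top 46 mm above the bed; pinch that along y from above. Origin at bed height under the grip's middle, axes as fixed_jaw; its clamping face is 11 mm towards the fixed jaw.
- jaw_grip (a point): Point in the sliding jaw's grip, 34 mm above the jaw's origin. The jaw slides along y of fixed_jaw, from y = -246 mm (fully open, 235 mm clear between the jaws) to -11 mm; it starts 0 to 100 mm in from fully open. Stays where it is left; sliding takes about 3 N plus up to 2 N for each fob it pushes along.
- hood (a joint): White hinged hood with a clear window, over the vise: 0 = shut on its stop, 1.45 rad = fully open on its rear stop; grows as it is lifted. 0.6 kg. Past about 1.2 rad it leans back and rests open by itself; below that it falls shut if let go (lightly damped hinge). Shut, it stands 85 mm above the cabinet top and reaches 230 mm forward of the hinge.
- hood_handle (a point): Middle of the hood's steel handle bar: round, 14 mm thick, 110 mm long along the machine's y, 46 mm clear of the hood's front. Shut, it lies 276 mm in front of and 40 mm above the hinge axis; it turns with the hood. Fingers pointing straight down and closing along the machine's x can hold it over the whole swing while the bar turns between the pads.
- hood_hinge (a point): Middle of the hood's hinge axis (along the machine's y), at the back of the engraver, 50 mm above the bench. Does not move with the hood. The engraver is fixed, 300 mm deep, 330 wide, cabinet top 50 mm high, left of centre, turned up to 0.12 rad, front to the robot. Under the hood, 60 to 10 mm before the hinge: parked gantry with laser head, up to 106 mm above the bench.
- start (a joint): Start button travel in m: 0 = up, 0.006 = fully down; springs back. Fully down takes about 5 N.
- start_top (a point): Top of the green start button, 28 mm across, at the front right corner of the cabinet top, before the hood; pressed straight down. The red mushroom at the front left is the emergency stop and is not used.
- fob1: Brass hotel-key fob: flat bar 72 x 28 x 10 mm with a round eyelet 24 mm across at one end, 96 mm long over all, about 0.18 kg. Origin under the middle of the bar, at its underside; x points along the bar towards the eyelet (fob from x = -36 to +60 mm), z up. Two to four of the four fobs are present; all fobs are alike.
- fob1_eye (a point): Middle of the eyelet of fob1, 48 mm from the fob's origin along its x, 5 mm above its underside.
- fob2: Brass key fob like fob1 (may be absent).
- fob2_eye (a point): Middle of the eyelet of fob2, 48 mm from the fob's origin along its x, 5 mm above its underside.
- fob3: Brass key fob like fob1 (may be absent).
- fob3_eye (a point): Middle of the eyelet of fob3, 48 mm from the fob's origin along its x, 5 mm above its underside.
- fob4: Brass key fob like fob1 (may be absent).
- fob4_eye (a point): Middle of the eyelet of fob4, 48 mm from the fob's origin along its x, 5 mm above its underside.
- weight1: Dark steel stepped weight, 64 mm across, 45 mm high; origin at its underside or middle. Not part of the job.
- weight2: Dark steel stepped weight like weight1; origin at its underside or middle. Not part of the job.
- ring_clamp: Wooden ring clamp 110 x 30 x 24 mm lying on the bench; origin at its underside or middle. Not part of the job.
- jar: Glass jar, 60 mm across, 80 mm high; origin at its underside or middle. Not part of the job.
- loupe: Black loupe, 40 mm across, 30 mm high; origin at its underside or middle. Not part of the job.
- mandrel: Steel ring mandrel with a wooden grip, 280 mm long, lying down; origin at its underside or middle. Not part of the job.
- hammer: Hammer, 220 mm long, lying down; origin at its underside or middle. Not part of the job.
Mind the look-alikes: they are no part of the job. What is shaped like the fob4 but green or orange is not meant.

How it is judged (in metres and radians):
On the way, in this order (a step that is already met when the one before it is completed fails the run):
1. the hood is lifted open onto its rear stop (value of joint hood above 1.38 rad), for 0.2 s.
2. all fobs lie in the vise with their eyelets to the back, and the sliding jaw presses the row against the fixed jaw (2 N or more at both jaws) (x of fob1 in the frame of fixed_jaw between -0.026 and 0.004 m and y of fob1 in the frame of fixed_jaw between -0.23 and 0 m and z of fob1 in the frame of fixed_jaw between -0.004 and 0.005 m and x of each of fob1_eye, fob2_eye, fob3_eye, fob4_eye in the frame of fixed_jaw above 0.02 m and angle between the x axis of each of fob1, fob2, fob3, fob4 and the x axis of fixed_jaw, either way round below 0.12 rad and x of fob2 in the frame of fixed_jaw between -0.026 and 0.004 m and y of fob2 in the frame of fixed_jaw between -0.23 and 0 m and z of fob2 in the frame of fixed_jaw between -0.004 and 0.005 m and x of fob3 in the frame of fixed_jaw between -0.026 and 0.004 m and y of fob3 in the frame of fixed_jaw between -0.23 and 0 m and z of fob3 in the frame of fixed_jaw between -0.004 and 0.005 m and x of fob4 in the frame of fixed_jaw between -0.026 and 0.004 m and y of fob4 in the frame of fixed_jaw between -0.23 and 0 m and z of fob4 in the frame of fixed_jaw between -0.004 and 0.005 m and y of any of fob1, fob2, fob3, fob4 in the frame of fixed_jaw above -0.018 m and y of any of fob1, fob2, fob3, fob4 in the frame of jaw_grip below 0.03 m and (contact force between fixed_jaw and fob1 above 2 N or contact force between fixed_jaw and fob2 above 2 N or contact force between fixed_jaw and fob3 above 2 N or contact force between fixed_jaw and fob4 above 2 N) and (contact force between jaw and fob1 above 2 N or contact force between jaw and fob2 above 2 N or contact force between jaw and fob3 above 2 N or contact force between jaw and fob4 above 2 N)), for 0.2 s.
3. the hood is shut over the clamped fobs (value of joint hood below 0.02 rad and x of fob1 in the frame of fixed_jaw between -0.026 and 0.004 m and y of fob1 in the frame of fixed_jaw between -0.23 and 0 m and z of fob1 in the frame of fixed_jaw between -0.004 and 0.005 m and x of each of fob1_eye, fob2_eye, fob3_eye, fob4_eye in the frame of fixed_jaw above 0.02 m and angle between the x axis of each of fob1, fob2, fob3, fob4 and the x axis of fixed_jaw, either way round below 0.12 rad and x of fob2 in the frame of fixed_jaw between -0.026 and 0.004 m and y of fob2 in the frame of fixed_jaw between -0.23 and 0 m and z of fob2 in the frame of fixed_jaw between -0.004 and 0.005 m and x of fob3 in the frame of fixed_jaw between -0.026 and 0.004 m and y of fob3 in the frame of fixed_jaw between -0.23 and 0 m and z of fob3 in the frame of fixed_jaw between -0.004 and 0.005 m and x of fob4 in the frame of fixed_jaw between -0.026 and 0.004 m and y of fob4 in the frame of fixed_jaw between -0.23 and 0 m and z of fob4 in the frame of fixed_jaw between -0.004 and 0.005 m and y of any of fob1, fob2, fob3, fob4 in the frame of fixed_jaw above -0.018 m and y of any of fob1, fob2, fob3, fob4 in the frame of jaw_grip below 0.03 m), for 0.2 s.
4. the start button is pressed down with the hood shut (value of joint start above 0.004 m and value of joint hood below 0.02 rad), for 0.05 s.
At the end, for the whole second after the job is handed in: Hood shut (under 0.02 rad), start button up, every fob flat on the bed between the rails (origin 26 mm before to 4 mm behind the midline, height within 5 mm, square within 0.12 rad), eyelet to the back, the row within 4 mm of the fixed jaw and 5 mm of the sliding jaw (all of step 3 and value of joint start below 0.002 m); the robot touches nothing.
It fails at once if the hood slams shut (over 1.0 rad/s in the last 0.12 rad) (value of joint hood below 0.12 rad and velocity of joint hood below -1 rad/s).
It fails at once if the hood is thrown onto its rear stop (over 1.2 rad/s in the last 0.15 rad) (value of joint hood above 1.3 rad and velocity of joint hood above 1.2 rad/s).
It fails at once if the start button is pressed while the hood is not shut (value of joint start above 0.003 m and value of joint hood above 0.05 rad).
It fails at once if a bystander is moved more than 30 mm (distance of any of weight1, weight2, ring_clamp, jar, loupe, mandrel, hammer from where it was at the start of the episode above 0.03 m).
Of fob1, fob2, fob3, fob4 only 2 to 4 are there at a start; the rules pass over those that are not, and their reading is None.
At some moment in a run one of fob1, fob2, fob3, fob4 may be knocked a few centimetres aside while the robot is not near it.
It also fails if it takes over 210 s, if anything falls off the work surface, if the arm or the gripper's body presses on something with over 40 N, if the wrist force passes 120 N, or if a joint passes its speed limit or range.

## Working session

There is one attempt and no reset: what is moved stays moved. The work goes in short steps, Python scripts to look and compute and a shell command to move; the robot and the scene stay as the last step left them, time stands still between calls to the robot, and variables do not carry over. Pictures are saved under pics/ and viewed, and the job is handed in when it is done.

```bash
ls; mkdir -p pics; python3 - <<'E'
from workcell import monitor, vision, job, models
import cv2
print(monitor.state())
for n in("scene","top","wrist"):
    f=vision.grab_frame(n); cv2.imwrite(f"pics/a_{n}.png",f["img"][:,:,::-1]); print(n,f["mtx"].tolist(),f["view"].round(4).tolist() if hasattr(f["view"],'round') else f["view"])
E
```

```text
pics
{'time_s': 0.0, 'qpos': array([-7.70048672e+01,  1.83501747e+01,  8.97060508e+01, -3.48367788e-05,
        7.20417217e+01, -1.14720287e+00]), 'qvel': array([ 0.07657541,  0.01085723,  0.08418702, -0.0726669 ,  0.03394861,
        0.03614315]), 'effort': array([-1.63344095e-03, -4.12463236e+01, -2.31973636e+01,  7.25529715e-02,
        4.55921853e-02, -1.48847607e-04]), 'ee_pos': array([ 140.36784415, -557.09546817,  213.13736965]), 'ee_rot': array([-1.79998072e+02,  9.79281869e-02, -7.58576519e+01]), 'force': array([ 0.22253573, -0.09966028,  0.20120736]), 'torque': array([-0.00809954,  0.00388026,  0.01736077]), 'gripper_width': 91.08708212292102}
scene [[443.0420543519206, 0.0, 311.14462115501834], [0.0, 443.0420543519206, 202.6275397842393], [0.0, 0.0, 1.0]] [[-0.8813, 0.4726, 0.0063, 474.0473], [0.3769, 0.7108, -0.5939, -130.393], [-0.2851, -0.521, -0.8045, 1963.3251], [0.0, 0.0, 0.0, 1.0]]
top [[421.20053233995685, 0.0, 325.80330849014024], [0.0, 421.20053233995685, 200.26979752774736], [0.0, 0.0, 1.0]] [[0.0098, -0.9999, 0.0054, -30.3068], [-0.98, -0.0107, -0.1989, 531.0587], [0.199, -0.0033, -0.98, 1235.5453], [0.0, 0.0, 0.0, 1.0]]
wrist [[332.18884584249, 0.0, 321.160813722188], [0.0, 332.18884584249, 198.10439573295076], [0.0, 0.0, 1.0]] [[0.2446, -0.9696, -0.0022, -573.985], [-0.9402, -0.2377, 0.2438, -28.8874], [-0.237, -0.0575, -0.9698, 390.4216], [0.0, 0.0, 0.0, 1.0]]
```

View pics/a_top.png

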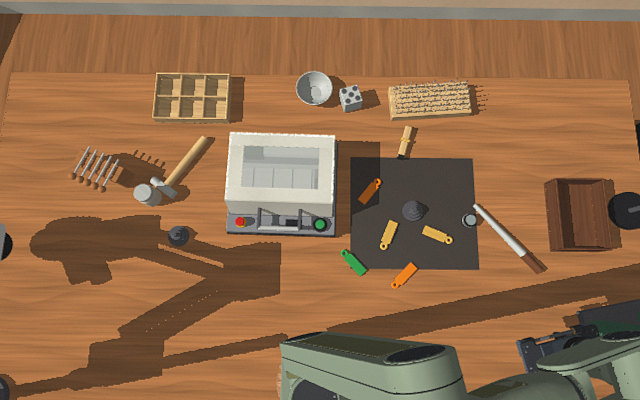

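View pics/a_scene.png

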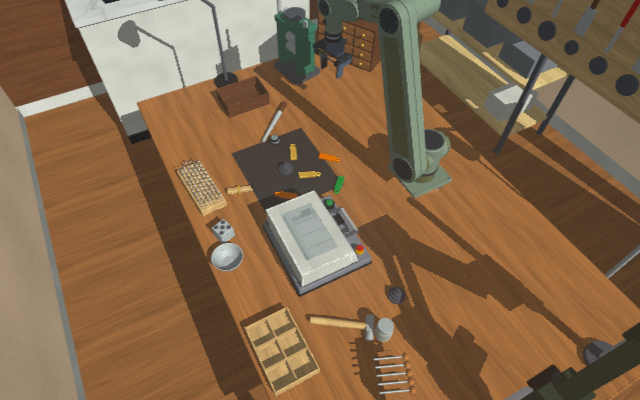

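View pics/a_wrist.png

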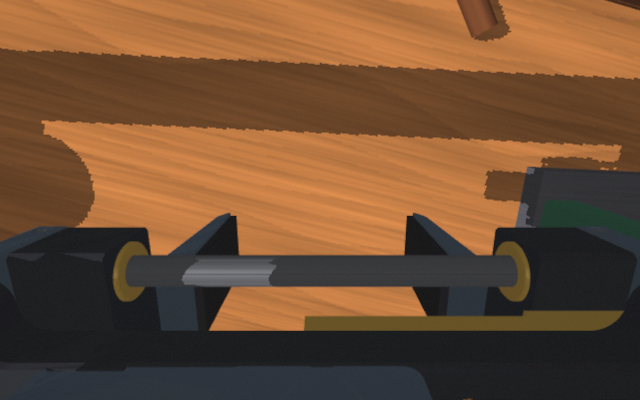

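The top view shows two brass fobs, at about (389,234) and (437,235). The look-alikes are orange at (370,191) and (404,274) and green at (354,262). I'll run the detectors, turn the pixels into positions, and check a close crop.

```bash
cat > h.py <<'E'
from workcell import monitor, vision, job, models
import numpy as np, cv2
def ray(f,px,z):
    K,V=np.array(f["mtx"]),np.array(f["view"]); R,t=V[:3,:3],V[:3,3]
    d=R.T@np.linalg.inv(K)@np.array([px[0],px[1],1.]); c=-R.T@t
    return c+d*(z-c[2])/d[2]
def proj(f,p):
    V=np.array(f["view"]); q=V[:3,:3]@np.array(p,float)+V[:3,3]; q=np.array(f["mtx"])@q; return q[:2]/q[2]
def tri(obs):
    A=[];b=[]
    for f,px in obs:
        P=np.array(f["mtx"])@np.array(f["view"])[:3]
        for i in(0,1):
            r=P[i]-px[i]*P[2]; A.append(r[:3]);b.append(-r[3])
    A=np.array(A);b=np.array(b); n=np.linalg.norm(A,axis=1);s=np.linalg.lstsq(A/n[:,None],b/n,rcond=None); return s[0]
def crop(f,box,name,s=4):
    l,t,r,b=box; cv2.imwrite(f"pics/{name}.png",cv2.resize(f["img"][t:b,l:r,::-1],None,fx=s,fy=s,interpolation=cv2.INTER_CUBIC))
def fobs(f,z,zmin=20):
    """brass blobs -> world centre/axis via colour at plane z"""
    hsv=cv2.cvtColor(f["img"],cv2.COLOR_RGB2HSV)
    return cv2.inRange(hsv,(18,70,120),(30,255,255))
def st():
    s=monitor.state(); print("t",round(s["time_s"],2),"ee",s["ee_pos"].round(1),"rot",s["ee_rot"].round(2),"F",s["force"].round(1),"w",round(s["gripper_width"],1))
E
python3 - <<'E'
from h import *
F={n:vision.grab_frame(n) for n in("top","scene")}
for q in["fob1","fob1_eye","fixed_jaw","jaw","jaw_grip","hood_handle","hood_hinge","start_top","weight1","jar"]:
    for n in F:
        for d in models.mark_of(n,q)[:5]: print(q,n,round(d["confidence"],2),np.round(d["at"],1))
crop(F["top"],(340,170,500,290),"b_mat",5)
crop(F["top"],(215,120,345,245),"b_eng",5)
st()
E
```

```text
fob1 top 0.73 [436.6 233.2]
fob1 top 0.73 [407.9 274.8]
fob1 top 0.56 [354.2 261.6]
fob1 top 0.51 [365.4 194.8]
fob1 top 0.49 [392.2 231.1]
fob1 scene 0.69 [285.2 194.1]
fob1 scene 0.63 [309. 177.]
fob1 scene 0.61 [337.9 185.3]
fob1 scene 0.56 [325.4 154.8]
fob1 scene 0.43 [292.5 150.6]
fob1_eye top 0.74 [447.8 237.9]
fob1_eye scene 0.46 [291.2 145.4]
fixed_jaw scene 0.54 [274.1 125.5]
jaw_grip top 0.75 [180.6 163.8]
jaw_grip top 0.26 [150.9 197.8]
hood_handle top 0.59 [275.9 230.7]
hood_handle scene 0.71 [350.  219.4]
hood_handle scene 0.44 [240.9 188.8]
hood_handle scene 0.16 [382.5 329.1]
hood_hinge scene 0.94 [281.3 251.5]
start_top top 0.48 [320.6 225.7]
weight1 top 0.73 [447.9 239.2]
weight1 top 0.52 [178.3 239.4]
weight1 scene 0.65 [285.  168.1]
weight1 scene 0.56 [396.2 295.8]
weight1 scene 0.36 [274.1 124.7]
jar top 0.67 [149.5 199.5]
jar scene 0.57 [380.  331.5]
jar scene 0.49 [350.9 218.2]
jar scene 0.3 [340.8 319.7]
t 1.25 ee [ 140.5 -557.6  214. ] rot [-180.     -0.    -75.86] F [-0.5 -0.6  0.2] w 91.5
```

```bash
python3 -c "
import cv2;print([cv2.imread('pics/b_%s.png'%n).shape for n in('mat','eng')])"
```

```text
[(600, 800, 3), (625, 650, 3)]
```

View pics/b_mat.png

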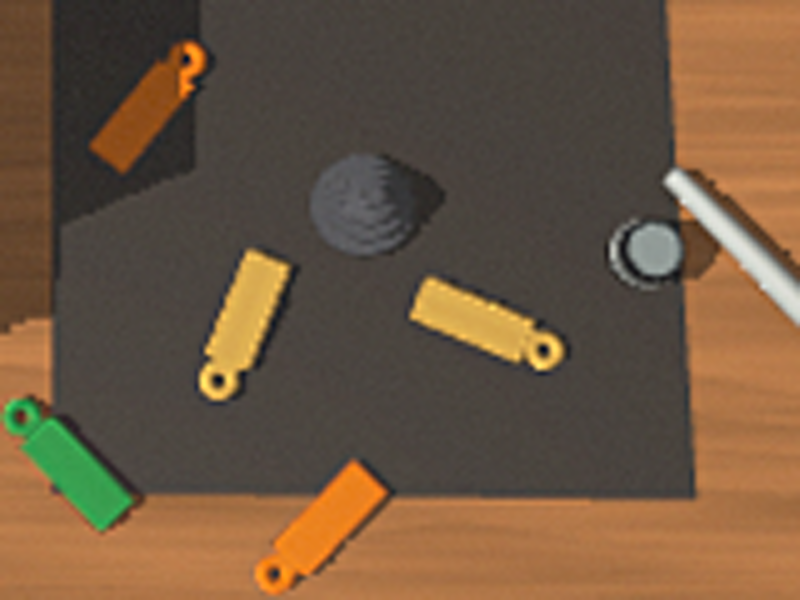

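View pics/b_eng.png

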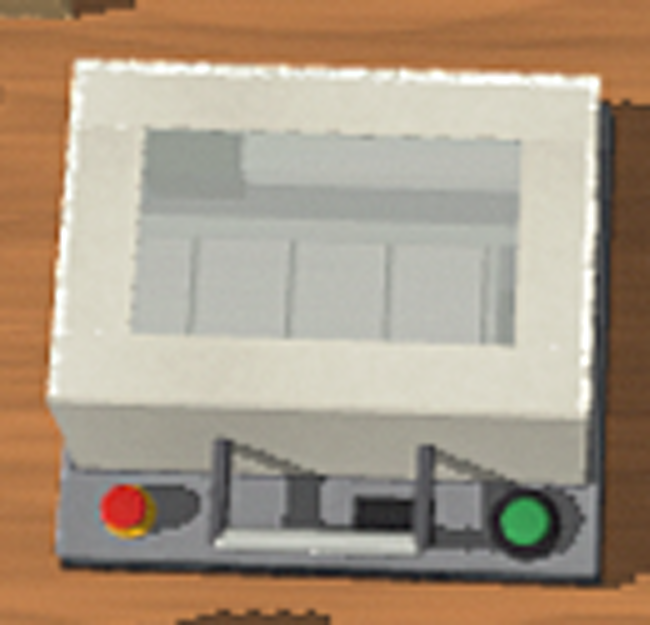

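The crop confirms two brass fobs (bar centres at about (389.6,232) and (434.6,233.6), eyelets at (383.8,246) and (448.6,240)). The orange and green ones are look-alikes. Next is the engraver geometry.

```bash
python3 - <<'E'
from h import *
f=vision.grab_frame("top")
c=lambda x,y:(215+x/5,120+y/5)
for n,p,z in [("estopbtn",c(125,507),85),("btn",c(523,520),60),("hL",c(217,540),97),("hR",c(415,544),97),("cabFL",c(60,555),50),("cabFR",c(600,573),50),("hoodBL",c(75,65),135),("hoodBR",c(600,78),135),("hoodFL",c(52,400),135),("hoodFR",c(588,418),135)]:
    print(n,np.round(p,1),ray(f,p,z).round(1))
m=lambda x,y:(340+x/5,170+y/5)
for n,p,z in[("Aend",m(268,258),10),("Aeye",m(219,380),10),("Abar",m(248,310),10),("Bend",m(421,300),10),("Beye",m(543,350),10),("Bbar",m(473,318),10)]: print(n,ray(f,p,z).round(1))
s=vision.grab_frame("scene"); crop(s,(240,170,390,300),"b_se",5)
E
```

```text
estopbtn [240.  221.4] [458.6 227.8  85. ]
btn [319.6 224. ] [456.9  -6.8  60. ]
hL [258.4 228. ] [437.9 170.9  97. ]
hR [298.  228.8] [436.8  55.5  97. ]
cabFL [227. 231.] [434.1 272.6  50. ]
cabFR [335.  234.6] [426.6 -53.6  50. ]
hoodBL [230. 133.] [714.5 260.5 135. ]
hoodBR [335.  135.6] [710.1 -49.8 135. ]
hoodFL [225.4 200. ] [512.4 262.5 135. ]
hoodFR [332.6 203.6] [505.3 -44.1 135. ]
Aend [ 474.2 -238.2   10. ]
Aeye [ 397.5 -206.1   10. ]
Abar [ 441.3 -225.    10. ]
Bend [ 448.7 -333.3   10. ]
Beye [ 418.2 -408.2   10. ]
Bbar [ 437.8 -365.4   10. ]
```

View pics/b_se.png

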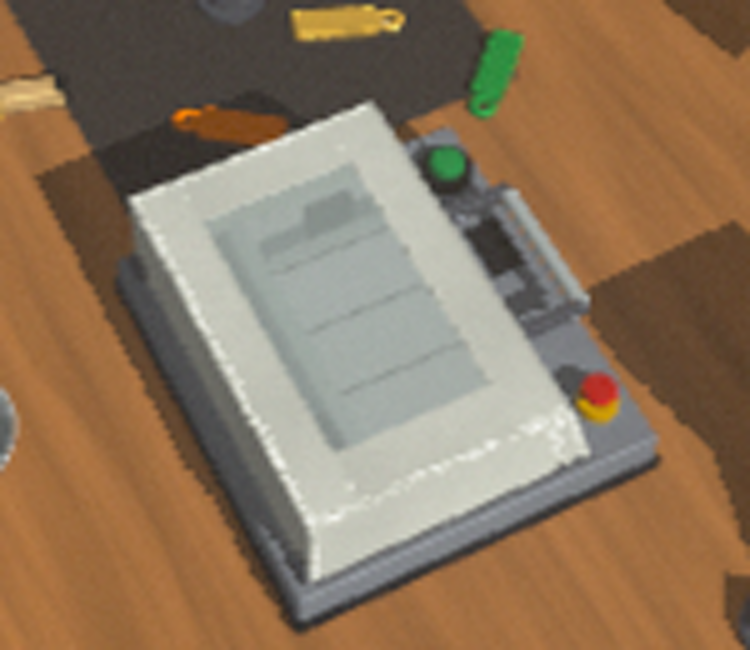

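```bash
python3 - <<'E'
from h import *
f=vision.grab_frame("top");s=vision.grab_frame("scene")
p=tri([(f,(278.2,228.4)),(s,(349.4,219.5))]);print("handle",p.round(1),proj(f,p),proj(s,p))
p=tri([(f,(319.6,224)),(s,(240+447/5,170+163/5))]);print("btn",p.round(1),proj(f,p),proj(s,p))
E
python3 -m creep '2 3.5 1 0 0 0.12 0.3;2 3.5 1 0 0 0.12 0.3;2 3.5 1 0 0 0.12 0.3'
```

```text
handle [436.5 116.   87.6] [277.57576707 229.11290165] [348.68945585 219.3647063 ]
btn [454.6  -5.4  63.7] [319.08739356 224.59055796] [328.83417017 202.46227006]
time_s: 1.7
ee_pos: [198.4, -454.9, 240.8]
ee_rot: [179.9, 0.2, -55.0]
force: [2.1, -0.6, 1.1]
gripper_width: 74.3
```

```bash
python3 -m creep '1.8 4 1 0 0 0.117 0.1;1.8 4 1 0 0 0.117 0.1;1.8 4 0 0 0 0.117 0.1;1.8 4 0 0 0 0.117 0.1;1.8 4 0 0 0 0.117 0.1;1.8 4 0 0 0 0.117 0.1;1.8 4 0 0 0 0.117 0.1;1.8 4 0 0 0 0.117 0.1;1.8 4 0 0 0 0 0.1;1.8 4 0 0 0 0 0.1;1.8 4 0 0 0 0 0.1;1.8 4 0 0 0 0 0.1' 
```

```text
time_s: 2.7
ee_pos: [399.8, 1.9, 264.5]
ee_rot: [179.7, -0.8, 1.3]
force: [0.4, -1.1, 0.1]
gripper_width: 41.1
```

```bash
python3 -m creep '1.2 3.7 -1 0 0 -0.02 -0.05;1.2 3.7 -1 0 0 -0.02 -0.05;1.2 3.7 -1 0 0 0 -0.05;0 0 -2 0 0 0 -0.05;0 0 -2 0 0 0 -0.05;0 0 0 0 0 0 -0.05'; python3 - <<'E'
from h import *
f=vision.grab_frame("wrist");cv2.imwrite("pics/c_w.png",f["img"][:,:,::-1])
st()
for d in models.mark_of("wrist","hood_handle"): print(d)
print(proj(f,(436.5,115,90)))
E
```

```text
time_s: 3.2
ee_pos: [440.0, 127.0, 194.7]
ee_rot: [179.9, -1.4, -0.3]
force: [-0.4, -0.1, -0.4]
gripper_width: 47.7
t 3.25 ee [440.9 126.9 196.4] rot [179.93  -1.54  -0.35] F [ 0.3 -0.4  1.1] w 48.2
{'at': [317.6, 209.2], 'confidence': 0.98}
[315.47235354 210.17008542]
```

View pics/c_w.png

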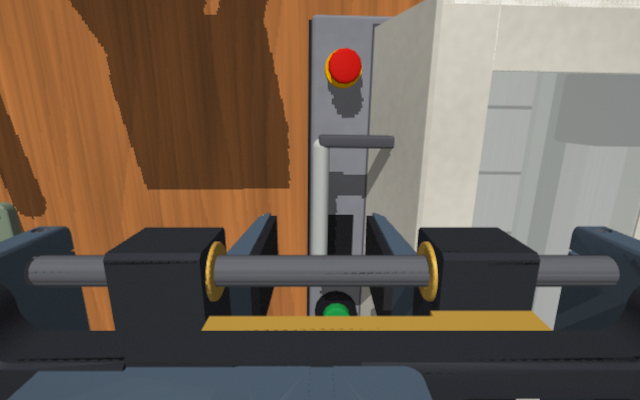

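The wrist view shows the bar running vertically at column ~320 between the fingers, and the prediction (315,210) agrees. The near stalk is at row ~140.

```bash
python3 - <<'E'
from h import *
f=vision.grab_frame("wrist")
print([ray(f,p,90).round(1) for p in((320,209),(321,142),(322,232))], ray(f,(344,68),85).round(1),ray(f,(336,315),62).round(1)); st()
E
```

```text
[array([442.9, 114.7,  90. ]), array([444.1, 172.6,  90. ]), array([444.5,  93.4,  90. ])] [463.2 230.9  85. ] [459.4  -9.   62. ]
t 3.35 ee [442.4 126.2 198.7] rot [179.98  -1.81  -0.45] F [0.3 0.6 0.4] w 48.0
```

```bash
python3 -m creep '0 -0.6 -2 0 0.03 -0.015 -0.05;0 -0.5 -2.5 0 0 0 -0.05;0 0 -2.5 0 0 0 -0.05;0 0 0 0 0 0 -0.05'; python3 - <<'E'
from h import *
f=vision.grab_frame("wrist");cv2.imwrite("pics/c_w2.png",f["img"][:,:,::-1])
st()
E
```

```text
time_s: 3.68
ee_pos: [447.8, 113.5, 134.8]
ee_rot: [-179.8, -1.0, -1.6]
force: [-0.1, 0.6, -0.4]
gripper_width: 47.5
t 3.73 ee [449.4 113.8 137. ] rot [-179.75   -1.25   -1.59] F [ 0.5 -0.5  0.7] w 48.0
```

View pics/c_w2.png

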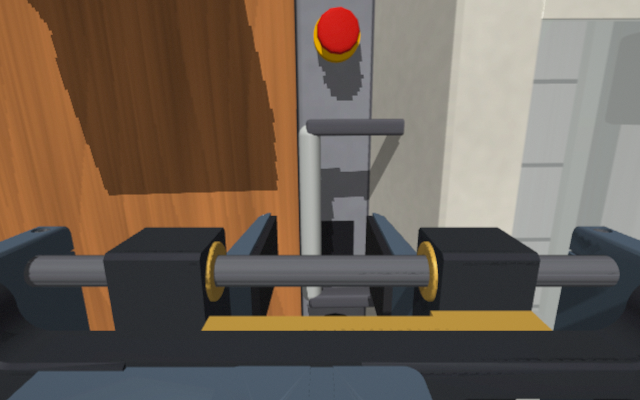

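```bash
python3 -m creep '-0.8 0.1 -1.5 0 0.02 0 -0.05;-0.2 0 -1.5 0 0 0 -0.05;0 0 0 0 0 0 -0.05'; python3 - <<'E'
from h import *
f=vision.grab_frame("wrist");cv2.imwrite("pics/c_w3.png",f["img"][:,:,::-1])
st()
print([ray(f,p,90).round(1) for p in((311,209),)])
E
```

```text
time_s: 3.98
ee_pos: [442.5, 114.8, 111.0]
ee_rot: [-179.6, -0.6, -1.7]
force: [0.2, 0.7, 0.7]
gripper_width: 48.0
t 4.03 ee [443.4 115.1 112.1] rot [-179.58   -0.72   -1.74] F [0.5 1.  0.7] w 47.9
[array([435.9, 128.3,  90. ])]
```

View pics/c_w3.png

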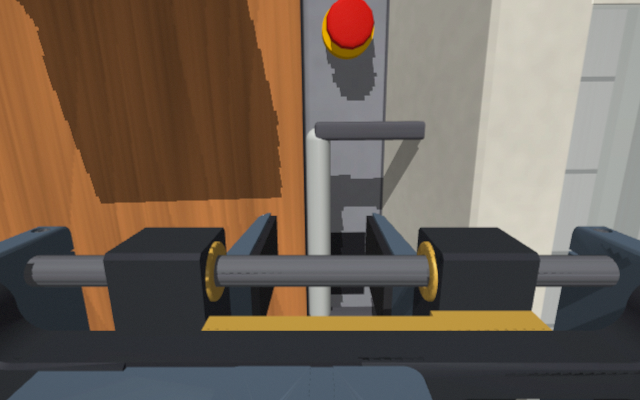

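The bar is now centred at column 319. Going down to grasp it.

```bash
python3 -m creep '-0.1 0 -1.5 0 0.01 0 -0.05;-0.1 0 -1.5 0 0 0 -0.05;0 0 -0.7 0 0 0 -0.05;0 0 0 0 0 0 1;0 0 0 0 0 0 1;0 0 0 0 0 0 1;0 0 0 0 0 0 1;0 0 0 0 0 0 1;0 0 0 0 0 0 1' 15; python3 -c "
from h import *
st()"
```

```text
time_s: 4.78
ee_pos: [441.1, 116.8, 81.7]
ee_rot: [-179.4, -0.2, -1.8]
force: [1.0, 0.5, -2.7]
gripper_width: 13.9
t 4.78 ee [441.1 116.8  81.7] rot [-1.7938e+02 -1.7000e-01 -1.8100e+00] F [ 1.   0.5 -2.7] w 13.9
```

```bash
python3 -m creep '0 -0.1 0 0 0 0 0.3;0 -0.1 -0.6 0 0 0 0.3;0 0 -0.8 0 0 0 0.3;0 0 -0.2 0 0 0 1;0 0 -0.1 0 0 0 1;0 0 0 0 0 0 1;0 0 0 0 0 0 1;0 0 0 0 0 0 1' 15; python3 -c "
from h import *
st()"
```

```text
time_s: 5.45
ee_pos: [441.1, 114.7, 64.3]
ee_rot: [-179.4, -0.2, -1.8]
force: [-0.4, -0.2, 1.3]
gripper_width: 13.6
t 5.45 ee [441.1 114.7  64.3] rot [-179.36   -0.19   -1.78] F [-0.4 -0.2  1.3] w 13.6
```

```bash
python3 - <<'E'
import numpy as np
t=np.arange(0,1.46,0.0605);p=np.c_[-27.9*np.cos(.144+t),27.9*np.sin(.144+t)]
d=np.diff(p,axis=0)
for a,r in zip(t,d): print(round(a,2),r.round(2))
E
```

```text
0.0 [0.29 1.66]
0.06 [0.39 1.64]
0.12 [0.49 1.61]
0.18 [0.59 1.58]
0.24 [0.68 1.54]
0.3 [0.77 1.5 ]
0.36 [0.86 1.45]
0.42 [0.95 1.4 ]
0.48 [1.03 1.34]
0.54 [1.11 1.27]
0.6 [1.19 1.2 ]
0.67 [1.26 1.13]
0.73 [1.32 1.05]
0.79 [1.38 0.97]
0.85 [1.44 0.88]
0.91 [1.49 0.79]
0.97 [1.54 0.7 ]
1.03 [1.57 0.61]
1.09 [1.61 0.51]
1.15 [1.64 0.41]
1.21 [1.66 0.31]
1.27 [1.67 0.21]
1.33 [1.68 0.11]
1.39 [1.69 0.01]
```

```bash
python3 -m creep '0.3 -0.01 1.66 0 0 0 1;0.4 -0.01 1.64 0 0 0 1;0.5 -0.01 1.6 0 0 0 1;0.6 -0.01 1.6 0 0 0 1;0.7 -0.02 1.55 0 0 0 1;0.8 -0.02 1.5 0 0 0 1' 15; python3 -c "
from h import *
st()"
```

```text
time_s: 5.95
ee_pos: [470.6, 114.0, 157.5]
ee_rot: [-179.4, 0.5, -1.7]
force: [-0.7, 2.0, -4.9]
gripper_width: 13.8
t 5.95 ee [470.6 114.  157.5] rot [-179.43    0.48   -1.69] F [-0.7  2.  -4.9] w 13.8
```

```bash
python3 -m creep '0.9 -0.02 1.45 0 0 0 1;1 -0.02 1.4 0 0 0 1;1.05 -0.02 1.34 0 0 0 1;1.15 -0.02 1.27 0 0 0 1;1.2 -0.03 1.2 0 0 0 1;1.26 -0.03 1.13 0 0 0 1;1.32 -0.03 1.05 0 0 0 1;1.38 -0.03 0.97 0 0 0 1;1.44 -0.03 0.88 0 0 0 1' 15; python3 -c "
from h import *
import math
st();s=monitor.state()['ee_pos'];x=s[0]-441.1-276;z=s[2]-64.3+40;print(math.hypot(x,z),math.atan2(z,-x)-.144)"
```

```text
time_s: 6.7
ee_pos: [567.9, 111.9, 266.0]
ee_rot: [-179.5, 2.3, -1.6]
force: [-2.9, 0.1, 1.3]
gripper_width: 13.9
t 6.7 ee [567.9 111.9 266. ] rot [-179.49    2.32   -1.59] F [-2.9  0.1  1.3] w 13.9
284.0818840669131 0.8737062411692799
```

```bash
python3 -m creep '1.45 -0.03 0.8 0 -0.01 0 1;1.5 -0.03 0.75 0 -0.01 0 1;1.55 -0.03 0.65 0 -0.01 0 1;1.58 -0.03 0.55 0 -0.01 0 1;1.6 -0.03 0.45 0 0 0 1;1.3 -0.03 0.3 0 0 0 1' 15; python3 -c "
from h import *
import math
st();s=monitor.state()['ee_pos'];x=s[0]-441.1-276;z=s[2]-64.3+40;print(math.hypot(x,z),math.atan2(z,-x)-.144)"
```

```text
time_s: 7.2
ee_pos: [657.9, 109.8, 304.6]
ee_rot: [-179.4, 0.4, -1.5]
force: [-1.7, 1.2, 0.6]
gripper_width: 13.6
t 7.2 ee [657.9 109.8 304.6] rot [-179.44    0.36   -1.54] F [-1.7  1.2  0.6] w 13.6
286.52181517425754 1.2185934007915478
```

```bash
python3 -m creep '1 -0.03 0.15 0 0 0 1;1 -0.03 0.1 0 0 0 1;1 -0.03 0.08 0 0 0 1;1 -0.03 0.05 0 0 0 1;1 -0.03 0.02 0 0 0 1;0.8 -0.02 0 0 0 0 1;0.6 -0.02 0 0 0 0 1' 15; python3 -c "
from h import *
import math
st();s=monitor.state()['ee_pos'];x=s[0]-441.1-276;z=s[2]-64.3+40;print(math.hypot(x,z),math.atan2(z,-x)-.144)"
```

```text
time_s: 7.78
ee_pos: [723.4, 108.4, 309.3]
ee_rot: [-179.4, 0.8, -1.5]
force: [-22.3, 0.9, 5.1]
gripper_width: 13.4
t 7.78 ee [723.4 108.4 309.3] rot [-179.38    0.81   -1.49] F [-22.3   0.9   5.1] w 13.4
285.0806597691816 1.448799071707097
```

```bash
python3 -m creep '0 0 0 0 0 0 1;0 0 0 0 0 0 1;0 0 0 0 0 0 1;0 0 0 0 0 0 0.2;0 0 0 0 0 0 0.2;0 0 0 0 0 0 0.2;0 0 1 0 0 0 0.2;0 0 2 0 0 0 0.2;0 0 2 0 0 0 0.2' 15; python3 - <<'E'
from h import *
st()
for n in("top","scene"):
    f=vision.grab_frame(n);cv2.imwrite(f"pics/d_{n}.png",f["img"][:,:,::-1])
E
```

```text
time_s: 8.53
ee_pos: [722.7, 107.7, 355.7]
ee_rot: [-179.5, 1.4, -1.6]
force: [0.6, 0.4, -0.4]
gripper_width: 36.2
t 8.53 ee [722.7 107.7 355.7] rot [-179.51    1.35   -1.56] F [ 0.6  0.4 -0.4] w 36.2
```

View pics/d_top.png

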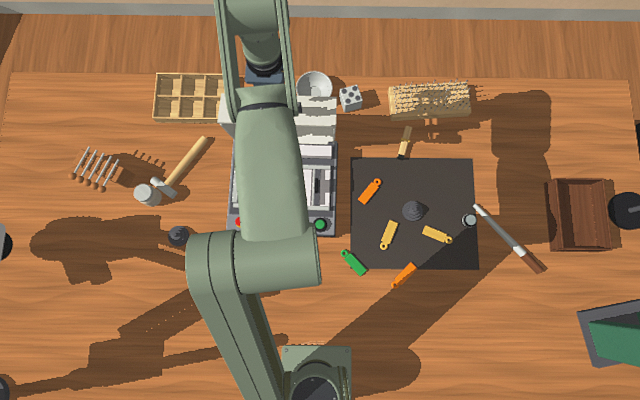

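View pics/d_scene.png

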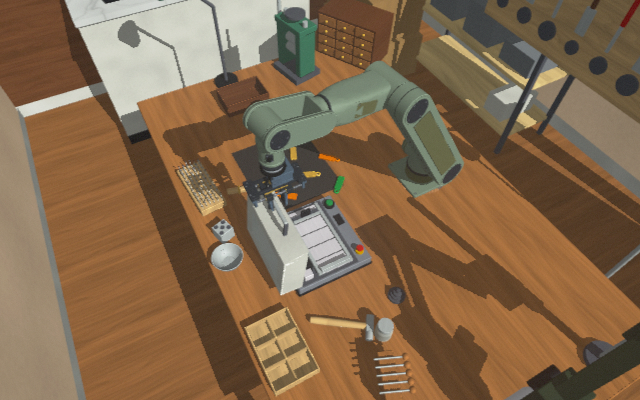

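Hood is open on its stop. Next is fob A.

```bash
python3 -m creep '-2 -2.8 1 0 -0.02 0.12 0;-2.4 -2.8 0 0 0 0.12 0;-2.4 -2.8 0 0 0 0.12 0;-2.4 -2.8 0 0 0 0.12 0;-2.4 -2.8 0 0 0 0.12 0;-2.4 -2.8 0 0 0 0.12 -0.3;-2.4 -2.8 -1 0 0 0.12 -0.3;-2.4 -2.8 -2 0 0 0.12 -0.3;-2.4 -2.8 -2 0 0 0.12 -0.3;-2.4 -2.8 -2 0 0 0.12 -0.3;-2.4 -2.8 -2 0 0 0 -0.3;-2.4 -2.8 -2 0 0 0 -0.3' ; python3 -m creep '0 0 0 0 0 0 -0.3;0 0 0 0 0 0 -0.3';python3 - <<'E'
from h import *
st()
f=vision.grab_frame("wrist");cv2.imwrite(f"pics/e_w.png",f["img"][:,:,::-1])
t=vision.grab_frame("top");cv2.imwrite(f"pics/e_t.png",t["img"][:,:,::-1])
for d in models.mark_of("wrist","fob1")+models.mark_of("wrist","fob1_eye"): print(d,ray(f,d["at"],5).round(1))
for d in models.mark_of("top","fixed_jaw")+models.mark_of("top","jaw_grip"): print(d)
E
```

```text
time_s: 9.63
ee_pos: [437.4, -225.4, 252.9]
ee_rot: [180.0, -0.3, 70.0]
force: [0.3, -0.9, -0.1]
gripper_width: 59.7
time_s: 9.8
ee_pos: [429.9, -228.2, 248.0]
ee_rot: [-179.4, -0.2, 69.5]
force: [0.8, -0.2, -0.9]
gripper_width: 59.6
t 9.8 ee [ 429.9 -228.2  248. ] rot [-179.44   -0.19   69.53] F [ 0.8 -0.2 -0.9] w 59.6
{'at': [407.4, 251.0], 'confidence': 0.75} [ 569.  -156.4    5. ]
{'at': [253.0, 99.6], 'confidence': 0.65} [ 318.1 -273.1    5. ]
{'at': [383.8, 67.7], 'confidence': 0.65} [ 338.6 -115.1    5. ]
{'at': [225.7, 213.6], 'confidence': 0.64} [ 436.4 -362.3    5. ]
{'at': [330.6, 178.4], 'confidence': 0.58} [ 440.5 -218.9    5. ]
{'at': [185.2, 213.8], 'confidence': 0.73} [ 418.2 -411.6    5. ]
{'at': [240.9, 183.3], 'confidence': 0.78}
{'at': [382.9, 244.9], 'confidence': 0.65}
{'at': [312.7, 187.4], 'confidence': 0.53}
```

View pics/e_w.png

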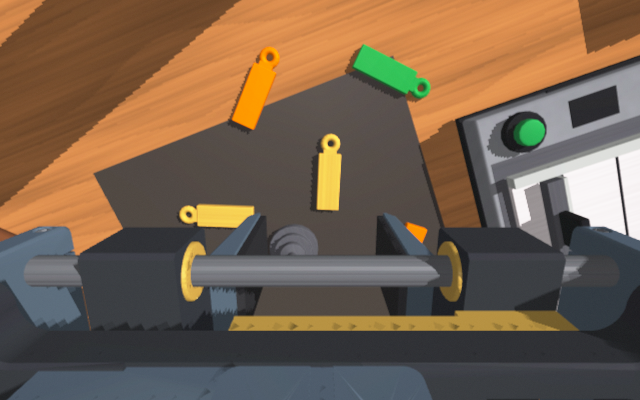

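View pics/e_t.png

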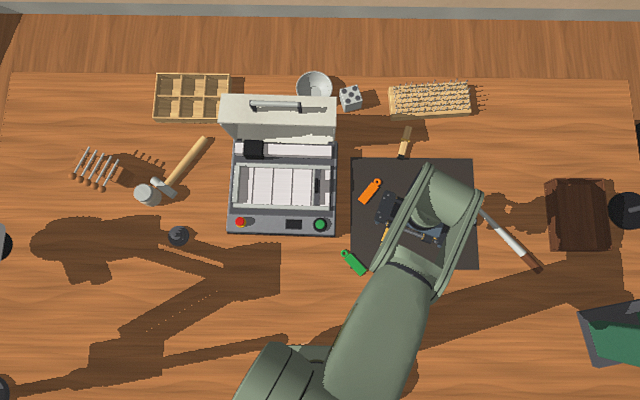

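Wrist view: fob A's eye is at (330,143) and its bar is centred at ~(329,182). The top view shows an empty vise, with the fixed jaw at (241,183) and the grip near (315,187).

```bash
python3 - <<'E'
from h import *
t=vision.grab_frame("top");f=vision.grab_frame("wrist");st()
e=ray(f,(330.5,143.5),8);b=ray(f,(328,210),8);d=e-b;d/=np.linalg.norm(d)
print(e,b,np.linalg.norm(e-b),np.degrees(np.arctan2(d[1],d[0])),"origin",e-48*d)
for p,z in(((240.9,183.3),58),((312.7,187.4),92)): print(ray(t,p,z).round(1))
crop(t,(220,140,345,240),"e_v",6)
E
```

```text
t 10.2 ee [ 432.2 -227.1  249.3] rot [-1.7957e+02 -1.5000e-01  6.9810e+01] F [ 0.2 -0.8 -0.3] w 59.5
[ 402.17283855 -203.39423703    8.        ] [ 481.03051349 -235.19326051    8.        ] 85.02770602153878 158.03845235948936 origin [ 446.68972103 -221.34548138    8.        ]
[580.8 236.4  58. ]
[562.3  14.8  92. ]
```

View pics/e_v.png

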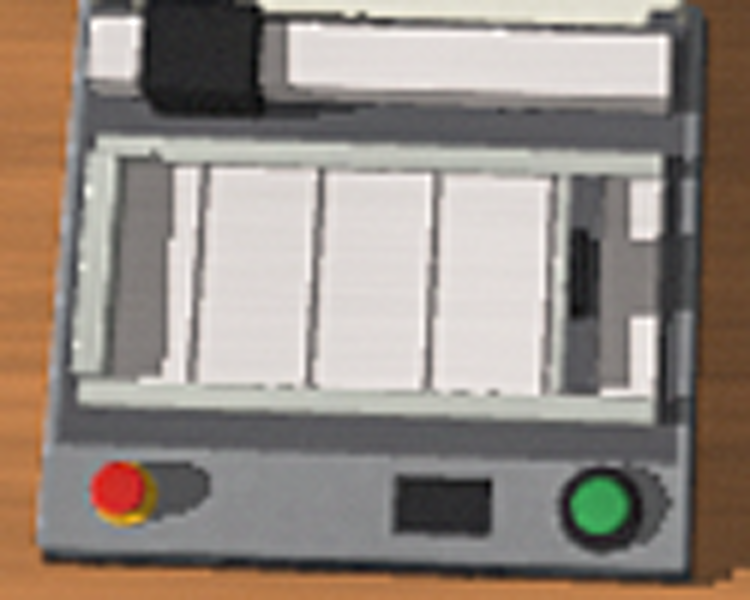

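```bash
python3 - <<'E'
from h import *
t=vision.grab_frame("top");c=lambda x,y:(220+x/6,140+y/6)
for n,x,y,z in[("FJ rear top",116,158,82),("FJ front top",102,374,82),("rear in L",200,163,66),("front in L",190,383,66),("rear in R",550,177,66),("front in R",560,395,66),("jaw face rear",556,178,72.5),("jaw face front",552,390,72.5),("grip top l",572,230,104),("grip front",576,316,104),("grip r",598,275,104),("btn",600,500,62),("hinge-ish L",78,15,50)]:
    print(n,ray(t,c(x,y),z).round(1))
E
python3 -m creep '0.8 0.2 -2.5 0 0 -0.03 -0.3;0.4 0.1 -2.5 0 0 0 -0.3;0.1 0 -2.5 0 0 0 -0.3;0 0 -2.5 0 0 0 -0.3;0 0 0 0 0 0 -0.3'; python3 - <<'E'
from h import *
f=vision.grab_frame("wrist");cv2.imwrite(f"pics/e_w2.png",f["img"][:,:,::-1]);st()
E
```

```text
FJ rear top [627.9 238.9  82. ]
FJ front top [516.4 240.3  82. ]
rear in L [630.3 199.2  66. ]
front in L [515.4 199.1  66. ]
rear in R [624.9  19.6  66. ]
front in R [511.2  12.7  66. ]
jaw face rear [622.5  16.4  72.5]
jaw face front [512.5  16.6  72.5]
grip top l [587.2   7.1 104. ]
grip front [543.6   4.5 104. ]
grip r [564.5  -6.1 104. ]
btn [458.7  -8.   62. ]
hinge-ish L [714.7 269.5  50. ]
time_s: 10.67
ee_pos: [449.4, -223.4, 149.3]
ee_rot: [179.8, -0.1, 68.2]
force: [-0.7, -0.6, 0.4]
gripper_width: 59.1
t 10.72 ee [ 450.7 -224.1  151.5] rot [ 1.7961e+02 -7.0000e-02  6.8220e+01] F [-0.6 -0.4 -0.4] w 59.6
```

View pics/e_w2.png

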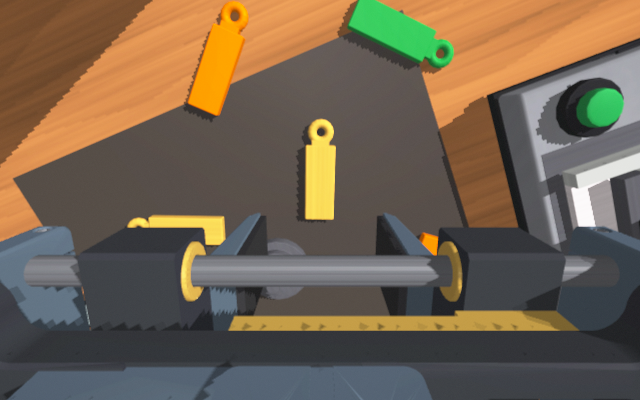

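```bash
python3 - <<'E'
from h import *
f=vision.grab_frame("wrist");st()
e=ray(f,(321,132),8);b=ray(f,(319.5,220),8);d=e-b;print(np.linalg.norm(d));d/=np.linalg.norm(d)
print(e,b,np.degrees(np.arctan2(d[1],d[0])),"origin",e-48*d)
E
```

```text
t 10.77 ee [ 451.9 -224.9  153.3] rot [ 1.7939e+02 -4.0000e-02  6.8200e+01] F [-0.   0.5  0.2] w 59.2
85.95590269200805
[ 401.68299092 -204.95629556    8.        ] [ 480.93876538 -238.22699472    8.        ] 157.22787359408548 origin [ 445.94146597 -223.53551479    8.        ]
```

```bash
python3 -m creep '-0.6 0.1 -3 0 0 -0.01 -0.3;-0.2 0.1 -3 0 0 0 -0.3;0 0 -3 0 0 0 -0.3;0 0 -2.5 0 0 0 -0.3;0 0 0 0 0 0 -0.3'
```

```text
time_s: 11.18
ee_pos: [453.7, -227.6, 47.2]
ee_rot: [177.8, 0.1, 67.7]
force: [0.1, -0.6, -0.7]
gripper_width: 59.4
```

```bash
python3 -m creep '-0.7 0.3 -1 0.015 0.035 0 -0.3;-0.2 0.1 -1 0 0 0 -0.3;0 0 -1 0 0 0 -0.3;0 0 0 0 0 0 -0.3'
```

```text
time_s: 11.52
ee_pos: [449.5, -226.1, 21.4]
ee_rot: [179.5, 0.2, 67.7]
force: [-0.4, -0.5, -0.2]
gripper_width: 59.1
```

```bash
python3 -m creep '-0.3 0.2 -0.9 0.003 0.008 0 -0.3;-0.3 0.1 -0.7 0 0 0 -0.3;0 0 -0.2 0 0 0 1;0 0 0 0 0 0 1;0 0 0 0 0 0 1;0 0 0 0 0 0 1;0 0 0 0 0 0 1;0 0 0 0 0 0 1' 30; python3 -c "
from h import *
st()"
```

```text
time_s: 12.18
ee_pos: [444.4, -223.6, 3.6]
ee_rot: [179.8, 0.2, 67.7]
force: [0.0, 0.5, -2.0]
gripper_width: 27.4
t 12.18 ee [ 444.4 -223.6    3.6] rot [179.75   0.21  67.68] F [ 0.   0.5 -2. ] w 27.4
```

```bash
python3 -m creep '0 0 2 0 0 0 1;0 0 3 0 0 0 1;0 0 3 0 0 0 1;0 0 3 0 0 0 1;0 0 3 0 0 0 1;0 0 3 0 0 -0.1 1;0.5 1.8 0 0 0 -0.12 1;0.5 1.8 0 0 0 -0.12 1;0.5 1.8 0 0 0 -0.12 1;0.5 1.8 0 0 0 -0.12 1;0.5 1.8 0 0 0 -0.12 1;0.5 1.8 0 0 0 -0.12 1' 40;python3 - <<'E'
from h import *
f=vision.grab_frame("wrist");cv2.imwrite(f"pics/f_w.png",f["img"][:,:,::-1]);st()
E
```

```text
time_s: 13.18
ee_pos: [470.4, -112.8, 181.8]
ee_rot: [179.9, -0.1, 18.9]
force: [-0.1, -0.5, -1.7]
gripper_width: 27.5
t 13.23 ee [ 471.1 -109.7  181.8] rot [-1.799e+02 -1.700e-01  1.860e+01] F [ 0.9  3.  -1.5] w 27.8
```

View pics/f_w.png

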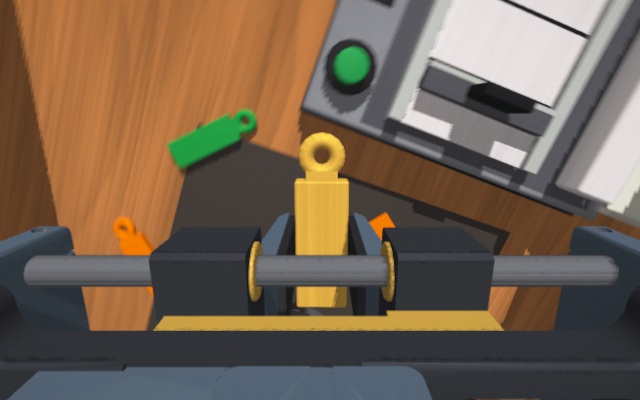

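The wrist view shows the fob held square, with its eyelet at (322,153). Carrying it to the vise.

```bash
python3 -m creep '0.6 2.2 0 0 0 -0.12 1;0.6 2.2 0 0 0 -0.12 1;0.6 2.2 0 0 0 -0.12 1;0.6 2.2 0 0 0 -0.12 1;0.6 2.2 0 0 0 -0.12 1;0.6 2.2 0 0 0 -0.12 1;0.6 2.2 0 0 0 -0.12 1;0.6 2.2 0 0 0 -0.12 1;0.6 2.2 0 0 0 -0.12 1;0.6 2.2 0 0 0 -0.12 1;0.6 2.2 0 0 0 -0.12 1;0.6 2.2 0 0 0 -0.12 1' ; python3 -m creep '1.3 2.5 0 0 0 -0.12 1;1 0.5 0 0 0 -0.12 1;0 0 0 0 0 -0.12 1;0 0 0 0 0 -0.12 1;0 0 0 0 0 0 1'
```

```text
time_s: 14.23
ee_pos: [540.1, 163.5, 179.0]
ee_rot: [179.7, 0.1, -66.8]
force: [0.4, -0.1, -1.5]
gripper_width: 27.6
time_s: 14.65
ee_pos: [563.6, 200.2, 176.4]
ee_rot: [179.5, 0.2, -95.3]
force: [0.3, 0.6, -1.7]
gripper_width: 27.3
```

```bash
python3 -m creep '0 0 -1.5 0 0.01 0.068 1;0 0 -1.5 0 0 0 1;0 0 -1.5 0 0 0 1;0 0 0 0 0 0 1';python3 - <<'E'
from h import *
f=vision.grab_frame("wrist");cv2.imwrite(f"pics/g_w.png",f["img"][:,:,::-1]);st()
t=vision.grab_frame("top");crop(t,(210,80,350,240),"g_t",5)
E
```

```text
time_s: 14.98
ee_pos: [563.1, 199.5, 130.0]
ee_rot: [179.0, 0.2, -90.3]
force: [-1.0, -0.4, -2.5]
gripper_width: 27.6
t 15.03 ee [564.  199.7 131.5] rot [179.08   0.22 -90.37] F [-0.5  0.2 -1.2] w 27.9
```

View pics/g_w.png

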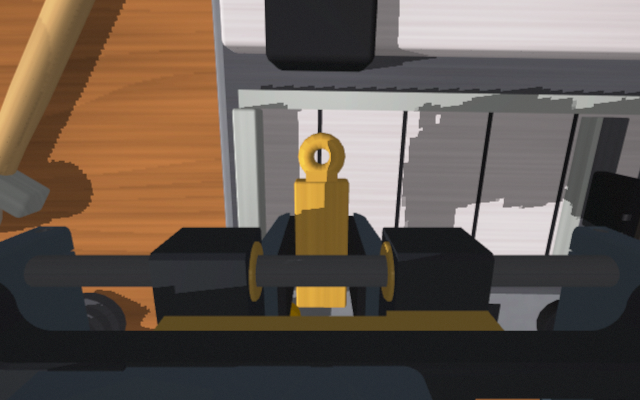

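View pics/g_t.png

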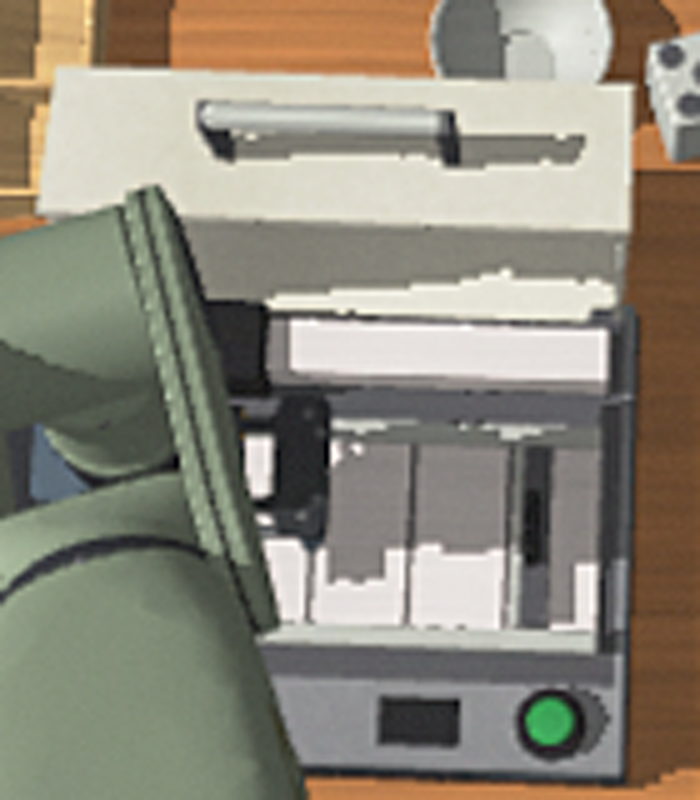

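```bash
python3 - <<'E'
from h import *
f=vision.grab_frame("wrist");st()
for n,p,z in[("FJ face rear",(258,112),82),("FJ face front",(265,215),82),("rear rail inner L",(310,108),66),("rear rail inner R",(560,115),66),("sheet lines",(405,112),58),("l2",(397,250),58)]: print(n,ray(f,p,z).round(1))
E
```

```text
t 15.13 ee [565.6 200.4 133.7] rot [179.35   0.31 -90.45] F [ 0.3  0.6 -1.6] w 27.4
FJ face rear [633.5 240.5  82. ]
FJ face front [563.8 239.5  82. ]
rear rail inner L [635.8 207.5  66. ]
rear rail inner R [630.  35.  66.]
sheet lines [632.7 140.   58. ]
l2 [526.4 140.3  58. ]
```

```bash
python3 -m creep '0 -0.1 -2 0 0 -0.02 1;-0.1 0 -2 0 0.01 0 1;0 0 -1.5 0 0 0 1;0 0 0 0 0 0 1'
```

```text
time_s: 15.47
ee_pos: [568.8, 200.3, 83.9]
ee_rot: [179.5, 0.6, -91.4]
force: [-1.1, -0.2, -1.8]
gripper_width: 27.8
```

```bash
python3 -m creep '-0.3 0 -1.2 0 0 0 1;-0.1 0 -0.6 0 0 0 1;0 0 -0.1 0 0 0 1;0 0 0 0 0 0 1'
```

```text
time_s: 15.8
ee_pos: [568.1, 201.2, 69.6]
ee_rot: [180.0, 0.7, -91.3]
force: [-0.9, 0.1, -2.5]
gripper_width: 27.6
```

```bash
python3 -m creep '-0.2 0 -0.5 0 0 0 1;-0.1 0 -0.4 0 0 0 1;0 0 -0.1 0 0 0 1'
```

```text
time_s: 16.05
ee_pos: [567.0, 201.9, 62.1]
ee_rot: [-179.7, 0.8, -91.3]
force: [-0.8, -0.2, -2.5]
gripper_width: 27.2
```

```bash
python3 -m creep '0 0 -0.1 0 0 0 1;0 0 -0.1 0 0 0 0.15;0 0 -0.1 0 0 0 0.15;0 0 0 0 0 0 0.15;0 0 0 0 0 0 0.15;0 0 2 0 0 0 0.15;0 0 3 0 0 0 0.15;0 0 3 0 0 0 0.15;0 -3 3 0 0 0 0.15;0 -4 0 0 0 0.1 0.15;0 -4 0 0 0 0.1 0.15;0 -4 0 0 0 0.1 0.15';python3 - <<'E'
from h import *
st()
f=vision.grab_frame("wrist");cv2.imwrite(f"pics/h_w.png",f["img"][:,:,::-1])
t=vision.grab_frame("top");cv2.imwrite(f"pics/h_t.png",t["img"][:,:,::-1]);crop(t,(210,80,350,240),"h_tc",5)
E
```

```text
time_s: 17.05
ee_pos: [568.4, 55.6, 175.1]
ee_rot: [-179.3, 0.8, -72.7]
force: [2.0, 0.2, 0.4]
gripper_width: 38.7
t 17.05 ee [568.4  55.6 175.1] rot [-179.29    0.81  -72.68] F [2.  0.2 0.4] w 38.7
```

View pics/h_tc.png

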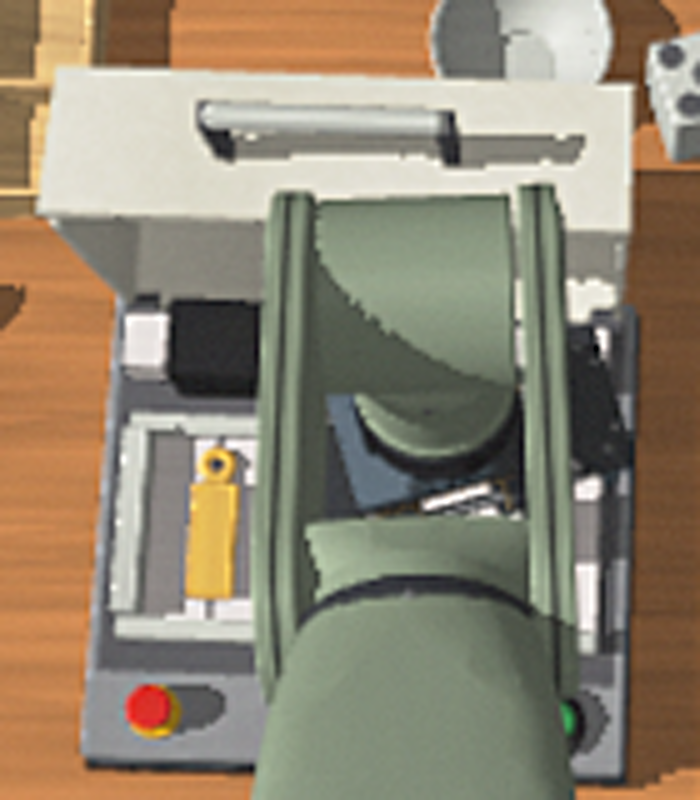

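View pics/h_t.png

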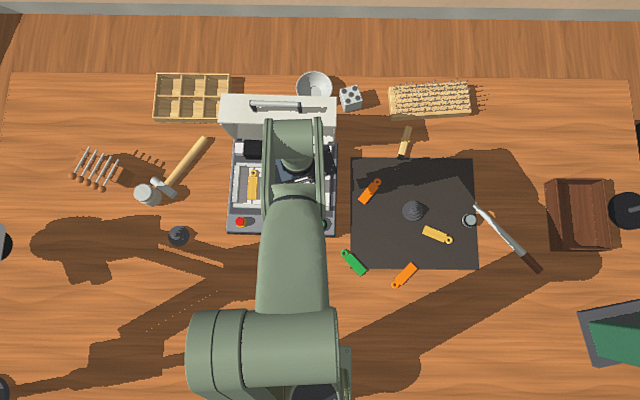

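Fob A is in the vise, straight, with its eyelet to the back (top crop (217,462)). Next is fob B at top (437,235).

```bash
python3 -m creep '-1 -3.4 1 0 0 0.1 -0.3;-1 -3.4 1 0 0 0.1 -0.3;-1 -3.4 1 0 0 0.1 -0.3;-1 -3.4 0 0 0 0.1 -0.3;-1.1 -3.4 0 0 0 0.1 -0.3;-1.1 -3.4 0 0 0 0.1 -0.3;-1.1 -3.4 0 0 0 0.1 -0.3;-1.1 -3.4 0 0 0 0.1 -0.3;-1.1 -3.4 0 0 0 0.07 -0.3;-1.1 -3.4 0 0 0 0 -0.3;-1 -3.3 0 0 0 0 -0.3;-1 -2.6 0 0 0 0 -0.3';  python3 -m creep '0 0 0 0 0 0 -0.3;0 0 0 0 0 0 -0.3'; python3 - <<'E'
from h import *
f=vision.grab_frame("wrist");cv2.imwrite(f"pics/i_w.png",f["img"][:,:,::-1]);st()
E
```

```text
time_s: 18.15
ee_pos: [440.0, -354.7, 205.9]
ee_rot: [-179.2, 0.6, -21.0]
force: [0.1, -0.9, -0.0]
gripper_width: 59.3
time_s: 18.32
ee_pos: [438.7, -359.1, 205.3]
ee_rot: [-179.2, 0.6, -21.5]
force: [-0.3, 0.5, 0.1]
gripper_width: 59.2
t 18.37 ee [ 438.8 -359.   205.2] rot [-179.27    0.57  -21.43] F [0.  0.5 0.2] w 59.3
```

View pics/i_w.png

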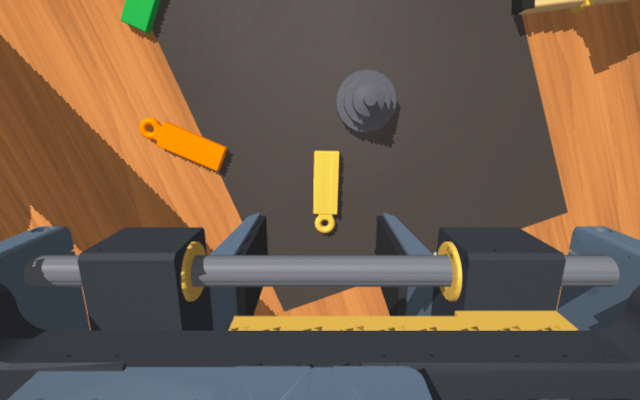

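```bash
python3 - <<'E'
from h import *
f=vision.grab_frame("wrist");st()
e=ray(f,(325,224),8);b=ray(f,(326.5,151.5),8);d=e-b;print(np.linalg.norm(d));d/=np.linalg.norm(d)
print(e,b,np.degrees(np.arctan2(d[1],d[0])),"origin",e-48*d)
E
python3 -m creep '-0.1 -0.2 -3 0 0 0 -0.3;-0.1 0 -3 0 0 0 -0.3;-0.1 0 -3 0 0 0 -0.3;0 0 0 0 0 0 -0.3'; python3 - <<'E'
from h import *
f=vision.grab_frame("wrist");cv2.imwrite(f"pics/i_w2.png",f["img"][:,:,::-1]);st()
E
```

```text
t 18.42 ee [ 439.1 -358.1  205.3] rot [-179.24    0.57  -21.35] F [ 0.3 -0.9  0.5] w 59.7
83.9600522935789
[ 420.85533908 -408.96405446    8.        ] [ 452.84831866 -331.33841669    8.        ] -112.39873846574147 origin [ 439.14574003 -364.58544212    8.        ]
time_s: 18.75
ee_pos: [440.4, -355.2, 115.8]
ee_rot: [-179.3, 0.1, -21.0]
force: [-1.5, -0.2, -0.6]
gripper_width: 58.9
t 18.8 ee [ 442.  -356.3  118.7] rot [-1.7935e+02 -1.4000e-01 -2.1030e+01] F [ 0.9 -0.3  0.9] w 59.4
```

View pics/i_w2.png

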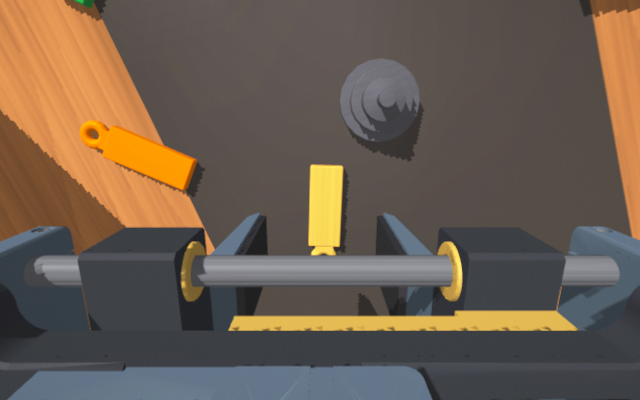

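```bash
python3 -m creep '-0.3 -0.6 -2.5 0 0 -0.024 -0.3;-0.2 -0.3 -2.5 0 0 0 -0.3;0 0 -2.5 0 0 0 -0.3;0 0 0 0 0 0 -0.3'
```

```text
time_s: 19.13
ee_pos: [444.6, -365.6, 50.8]
ee_rot: [-179.6, -1.0, -22.2]
force: [-0.8, 0.5, -0.9]
gripper_width: 59.0
```

```bash
python3 -m creep '-0.5 0.1 -1.2 0.006 0.016 0 -0.3;-0.3 0 -1.2 0 0 0 -0.3;-0.1 0 -1 0 0 0 -0.3;0 0 0 0 0 0 -0.3'
```

```text
time_s: 19.47
ee_pos: [440.8, -366.2, 22.6]
ee_rot: [-179.8, -0.6, -22.0]
force: [0.3, 0.2, -0.6]
gripper_width: 59.1
```

```bash
python3 -m creep '-0.2 0.1 -0.9 0.002 0.006 0 -0.3;-0.2 0.1 -0.8 0 0 0 -0.3;0 0 -0.2 0 0 0 1;0 0 0 0 0 0 1;0 0 0 0 0 0 1;0 0 0 0 0 0 1;0 0 0 0 0 0 1;0 0 0 0 0 0 1' 30; python3 -c "
from h import *
st()"
```

```text
time_s: 20.13
ee_pos: [439.0, -365.5, 5.5]
ee_rot: [-180.0, -0.6, -22.0]
force: [0.0, 0.1, -2.7]
gripper_width: 27.8
t 20.13 ee [ 439.  -365.5    5.5] rot [-179.97   -0.58  -21.97] F [ 0.   0.1 -2.7] w 27.8
```

```bash
python3 -m creep '0 0 2 0 0 0 1;0 0 3 0 0 0 1;0 0 3 0 0 0 1;0 0 3 0 0 0 1;0 0 3 0 0 0 1;0 2 3 0 0 0.1 1;0.5 3 0 0 0 0.12 1;0.5 3 0 0 0 0.12 1;0.5 3 0 0 0 0.12 1;0.7 3.3 0 0 0 0.12 1;0.7 3.3 0 0 0 0.12 1;0.7 3.3 0 0 0 0.12 1' 40;python3 - <<'E'
from h import *
f=vision.grab_frame("wrist");cv2.imwrite(f"pics/j_w.png",f["img"][:,:,::-1]);st()
E
```

```text
time_s: 21.13
ee_pos: [470.6, -152.4, 182.2]
ee_rot: [179.7, -0.3, 26.5]
force: [1.7, 0.1, -1.7]
gripper_width: 27.4
t 21.18 ee [ 471.2 -146.5  182.1] rot [-179.96   -0.49   26.85] F [ 0.2  5.4 -1.8] w 27.2
```

View pics/j_w.png

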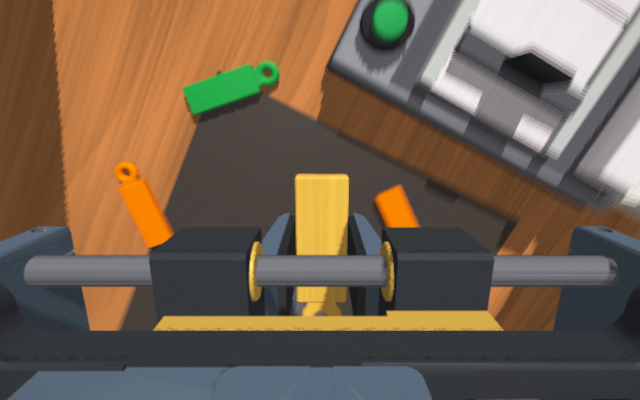

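```bash
python3 -m creep '0.9 2.8 0 0 0 0.12 1;0.9 2.8 0 0 0 0.12 1;0.9 2.8 0 0 0 0.12 1;0.9 2.8 0 0 0 0.12 1;0.9 2.8 0 0 0 0.12 1;0.9 2.8 0 0 0 0.12 1;0.9 2.8 0 0 0 0.12 1;0.9 2.8 0 0 0 0.12 1;0.9 2 0 0 0 0.1 1;0.6 1 0 0 0 0 1;0 0 0 0 0 0 1;0 0 0 0 0 0 1'; python3 - <<'E'
from h import *
f=vision.grab_frame("wrist");cv2.imwrite(f"pics/j_w2.png",f["img"][:,:,::-1]);st()
E
```

```text
time_s: 22.18
ee_pos: [557.2, 121.1, 179.9]
ee_rot: [-179.8, -0.3, 89.7]
force: [0.7, 0.5, -1.5]
gripper_width: 27.3
t 22.23 ee [557.2 120.8 179.9] rot [-179.8    -0.32   89.7 ] F [-0.8  0.4 -1.8] w 27.1
```

View pics/j_w2.png

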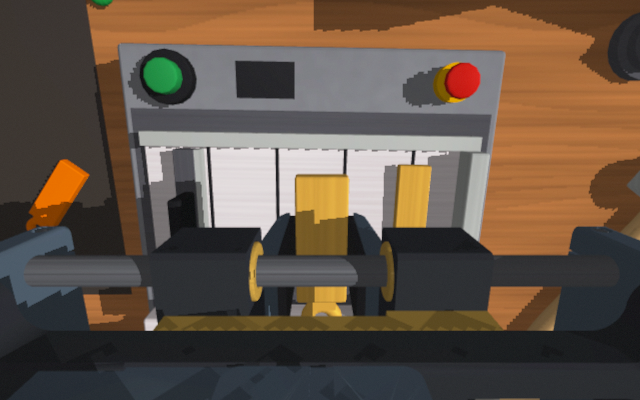

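```bash
python3 - <<'E'
from h import *
f=vision.grab_frame("wrist");st()
for n,p,z in[("A front L",(397,166),68),("A front R",(430,167),68),("A low",(397,222),68),("rail in",(415,151),66),("railL",(150,146),66),("railR",(470,152),66),("btn",(162,76),62)]: print(n,ray(f,p,z).round(1))
E
python3 -m creep '0.4 0.8 -2.5 0 0 -0.023 1;0.2 0.4 -2.5 0 0 0 1;0 0 -2.5 0 0 0 1;0 0 0 0 0 0 1'
```

```text
t 22.28 ee [557.1 120.4 180.1] rot [-179.81   -0.32   89.69] F [ 0.   0.3 -1.6] w 27.6
A front L [530.5 186.7  68. ]
A front R [531.5 215.2  68. ]
A low [581.  189.3  68. ]
rail in [518. 202.  66.]
railL [512.5 -23.7  66. ]
railR [519.1 249.3  66. ]
btn [456.   -8.6  62. ]
time_s: 22.62
ee_pos: [563.1, 126.8, 105.8]
ee_rot: [179.9, -0.3, 87.7]
force: [-1.5, -0.2, -2.5]
gripper_width: 27.5
```

```bash
python3 -m creep '0 0.4 -1.2 0 0 0.012 1;0 0.2 -1 0 0 0 1;0 0 -1 0 0 0 1;0 0 0 0 0 0 1'
```

```text
time_s: 22.95
ee_pos: [563.4, 128.6, 75.2]
ee_rot: [179.8, -0.2, 87.9]
force: [-0.0, -0.6, -2.0]
gripper_width: 27.9
```

```bash
python3 -m creep '0 0 -0.7 0 0 0.006 1;0 0 -0.5 0 0 0 1;0 0 -0.1 0 0 0 1'
```

```text
time_s: 23.2
ee_pos: [565.0, 127.9, 63.6]
ee_rot: [179.6, -0.3, 88.2]
force: [-0.9, 0.7, 1.4]
gripper_width: 27.1
```

```bash
python3 -m creep '0 0 -0.1 0 0 0 0.15;0 0 -0.1 0 0 0 0.15;0 0 0 0 0 0 0.15;0 0 0 0 0 0 0.15;0 0 2 0 0 0 0.15;0 0 3 0 0 0 0.15;0 0 3 0 0 0 0.15;0 -4 3 0 0 0 0;0 -4 0 0 0 0 0;0 -4 0 0 0 0 0;0 0 0 0 0 0 0;0 0 0 0 0 0 0';python3 - <<'E'
from h import *
st()
f=vision.grab_frame("wrist");cv2.imwrite(f"pics/k_w.png",f["img"][:,:,::-1])
t=vision.grab_frame("top");crop(t,(210,80,350,240),"k_tc",5)
E
```

```text
time_s: 24.2
ee_pos: [567.8, 12.2, 176.3]
ee_rot: [178.9, -0.2, 88.4]
force: [-0.4, -0.1, -0.2]
gripper_width: 45.7
t 24.2 ee [567.8  12.2 176.3] rot [178.87  -0.24  88.45] F [-0.4 -0.1 -0.2] w 45.7
```

View pics/k_tc.png

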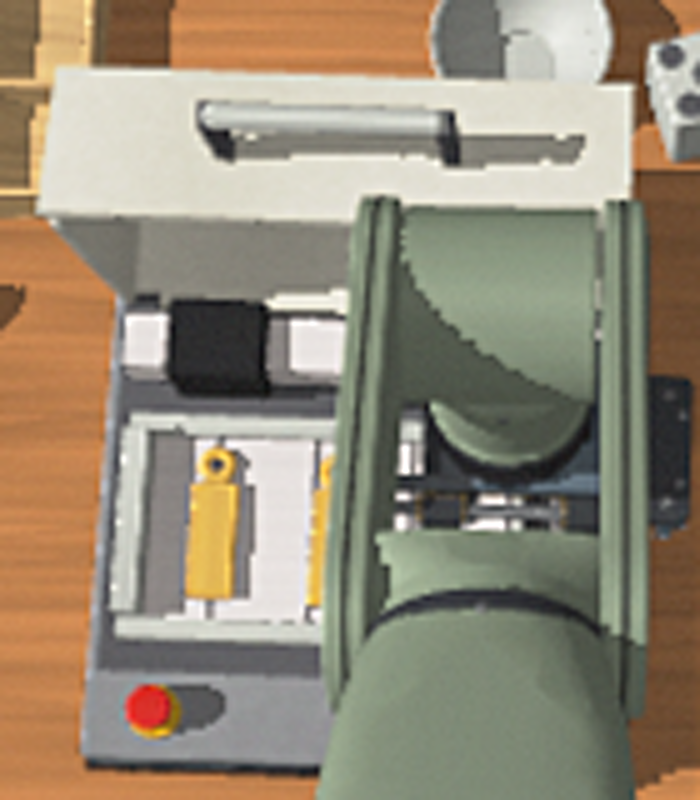

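View pics/k_w.png

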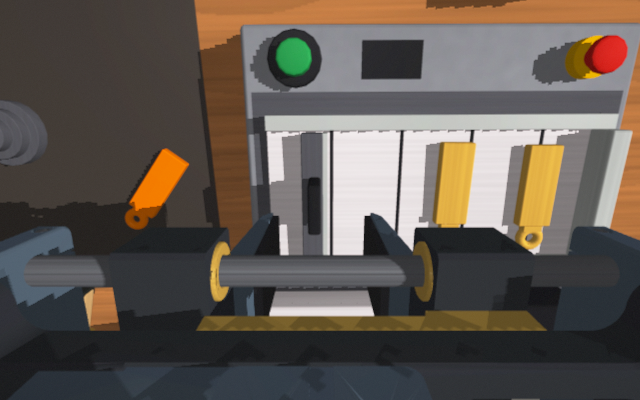

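Both fobs are lying straight, and the grip is at (314,206) in the wrist view.

```bash
python3 - <<'E'
from h import *
f=vision.grab_frame("wrist");st()
for n,p,z in[("grip",(315,180),104),("grip",(314,205),104),("grip low",(315,233),104),("A front",(544,146),68),("A fl",(526,146),68),("B front L",(440,144),68),("B front R",(474,144),68),("rail",(440,129),66),("jaw face",(328,150),72.5),("FJ face",(603,150),82)]: print(n,ray(f,p,z).round(1))
E
python3 -m creep '-0.3 -1 -2.5 0 0 0 0;-0.1 -0.3 -2.5 0 0 0 0;0 0 0 0 0 0 0'
```

```text
t 24.35 ee [567.5  14.  175.5] rot [178.96  -0.24  88.62] F [-0.2 -0.3  0. ] w 45.7
grip [546.6   9.4 104. ]
grip [565.9   8.  104. ]
grip low [588.6   8.1 104. ]
A front [530.3 200.3  68. ]
A fl [529.9 185.3  68. ]
B front L [526.4 113.4  68. ]
B front R [527.2 141.7  68. ]
rail [514.3 113.2  66. ]
jaw face [528.5  20.1  72.5]
FJ face [532.9 238.4  82. ]
time_s: 24.6
ee_pos: [564.5, 4.7, 125.1]
ee_rot: [178.8, -0.3, 88.9]
force: [-1.5, 0.2, -1.2]
gripper_width: 45.6
```

```bash
python3 -m creep '0 0.3 -1.7 0 0.02 0 0;0 0 -1.5 0 0 0 0;0 0 -1 0 0 0 0;0 0 -0.3 0 0 0 1;0 0 0 0 0 0 1;0 0 0 0 0 0 1;0 0 0 0 0 0 1;0 0 0 0 0 0 1' 40;python3 -c "
from h import *
st()"
```

```text
time_s: 25.27
ee_pos: [566.2, 13.4, 81.6]
ee_rot: [179.9, -0.2, 89.4]
force: [-0.7, -3.6, -3.1]
gripper_width: 15.3
t 25.27 ee [566.2  13.4  81.6] rot [179.86  -0.23  89.43] F [-0.7 -3.6 -3.1] w 15.3
```

```bash
python3 -m creep '0 0 0 0 0 -0.01 1;0 0 0 0 0 0 1;0 0 0 0 0 0 1' 40
```

```text
time_s: 25.52
ee_pos: [566.3, 12.9, 81.9]
ee_rot: [179.8, -0.2, 88.8]
force: [0.8, 0.2, -2.5]
gripper_width: 9.7
```

```bash
python3 -m creep '0.02 0.8 0 0 0 0 1;0.03 1.2 0 0 0 0 1;0.03 1.2 0 0 0 0 1;0.03 1.2 0 0 0 0 1;0.03 1.2 0 0 0 0 1;0.03 1.2 0 0 0 0 1;0.03 0.8 0 0 0 0 1;0 0 0 0 0 0 1' 40; python3 - <<'E'
from h import *
st()
f=vision.grab_frame("wrist");cv2.imwrite(f"pics/l_w.png",f["img"][:,:,::-1])
E
```

```text
time_s: 26.18
ee_pos: [568.1, 95.5, 82.0]
ee_rot: [179.8, -0.0, 88.9]
force: [1.3, -3.0, -3.0]
gripper_width: 9.8
t 26.18 ee [568.1  95.5  82. ] rot [ 1.798e+02 -4.000e-02  8.886e+01] F [ 1.3 -3.  -3. ] w 9.8
```

View pics/l_w.png

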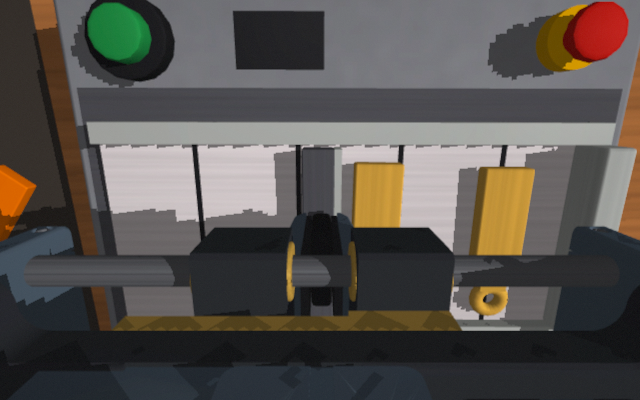

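Jaw slides freely with the force at -3 N, and both fobs are still straight. Continuing at a slower pace.

```bash
python3 -m creep '0.02 0.6 0 0 0 0 1;0.02 0.7 0 0 0 0 1;0.02 0.7 0 0 0 0 1;0.02 0.7 0 0 0 0 1;0.02 0.7 0 0 0 0 1;0.02 0.7 0 0 0 0 1;0 0 0 0 0 0 1' 40; python3 - <<'E'
from h import *
st()
f=vision.grab_frame("wrist");cv2.imwrite(f"pics/l_w2.png",f["img"][:,:,::-1])
E
```

```text
time_s: 26.82
ee_pos: [569.0, 138.6, 81.9]
ee_rot: [179.9, 0.0, 88.8]
force: [1.6, -1.6, -3.7]
gripper_width: 10.0
t 26.82 ee [569.  138.6  81.9] rot [1.7986e+02 4.0000e-02 8.8750e+01] F [ 1.6 -1.6 -3.7] w 10.0
```

View pics/l_w2.png

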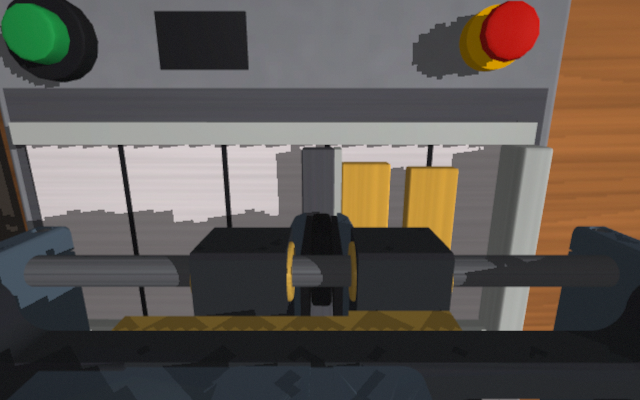

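```bash
python3 -m creep '0.01 0.5 0 0 0 0 1;0.01 0.6 0 0 0 0 1;0.01 0.6 0 0 0 0 1;0.01 0.5 0 0 0 0 1' 40;  python3 -m creep '0.01 0.4 0 0 0 0 1;0.01 0.4 0 0 0 0 1;0.01 0.3 0 0 0 0 1' 40
```

```text
time_s: 27.2
ee_pos: [569.5, 159.7, 81.9]
ee_rot: [179.9, 0.2, 88.7]
force: [0.5, -6.3, -1.5]
gripper_width: 9.8
time_s: 27.45
ee_pos: [569.7, 170.6, 81.9]
ee_rot: [179.9, 0.4, 88.7]
force: [0.4, -6.6, -1.5]
gripper_width: 10.2
```

```bash
python3 -m creep '0 0.3 0 0 0 0 1;0 0.3 0 0 0 0 1;0 0.3 0 0 0 0 1' 40
```

```text
time_s: 27.7
ee_pos: [569.8, 174.8, 81.9]
ee_rot: [179.9, 1.0, 88.9]
force: [1.2, -17.3, -1.1]
gripper_width: 9.7
```

```bash
python3 -m creep '0 0.4 0 0 0 0 1;0 0.4 0 0 0 0 1;0 0.4 0 0 0 0 1;0 0.4 0 0 0 0 1;0 0.4 0 0 0 0 1' 40;python3 - <<'E'
from h import *
st()
f=vision.grab_frame("wrist");cv2.imwrite(f"pics/m_w.png",f["img"][:,:,::-1])
E
```

```text
time_s: 28.12
ee_pos: [569.7, 174.4, 81.8]
ee_rot: [-179.9, 3.2, 89.0]
force: [2.3, -16.6, -1.3]
gripper_width: 10.4
t 28.12 ee [569.7 174.4  81.8] rot [-179.9     3.2    89.04] F [  2.3 -16.6  -1.3] w 10.4
```

View pics/m_w.png

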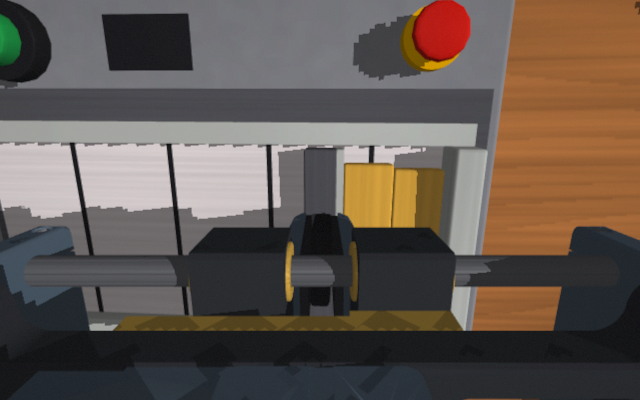

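Row is tight: jaw, two fobs and fixed jaw are touching, with ~17 N held for over 0.4 s. Releasing the grip.

```bash
python3 -m creep '0 0.1 0 0 0 0 0.5;0 0 0 0 0 0 0.2;0 0 0 0 0 0 0.2;0 0 0 0 0 0 0.2;0 0 2 0 -0.02 0 0.2;0 0 3 0 0 0 0.2;0 0 3 0 0 0 0.2;-2 -4 3 0 0 0 0.2;-3 -4 1 0 0 0 0.2;-3 -4 0 0 0 0 0.2;-3 -4 0 0 0 0 0.2;-3 -4 0 0 0 0 0.2' 15; python3 - <<'E'
from h import *
st()
t=vision.grab_frame("top");crop(t,(210,80,350,240),"n_tc",5);cv2.imwrite("pics/n_t.png",t["img"][:,:,::-1])
s=vision.grab_frame("scene");crop(s,(240,150,390,300),"n_s",4)
E
```

```text
time_s: 29.17
ee_pos: [451.2, 14.9, 200.2]
ee_rot: [178.2, 2.3, 89.6]
force: [0.1, -0.3, 1.4]
gripper_width: 36.5
t 29.17 ee [451.2  14.9 200.2] rot [178.21   2.34  89.56] F [ 0.1 -0.3  1.4] w 36.5
```

View pics/n_t.png

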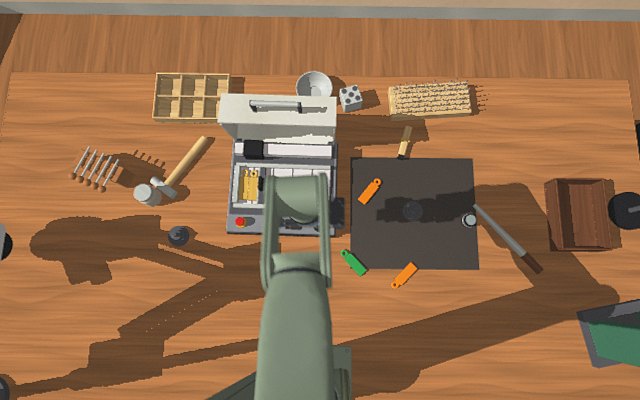

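View pics/n_tc.png

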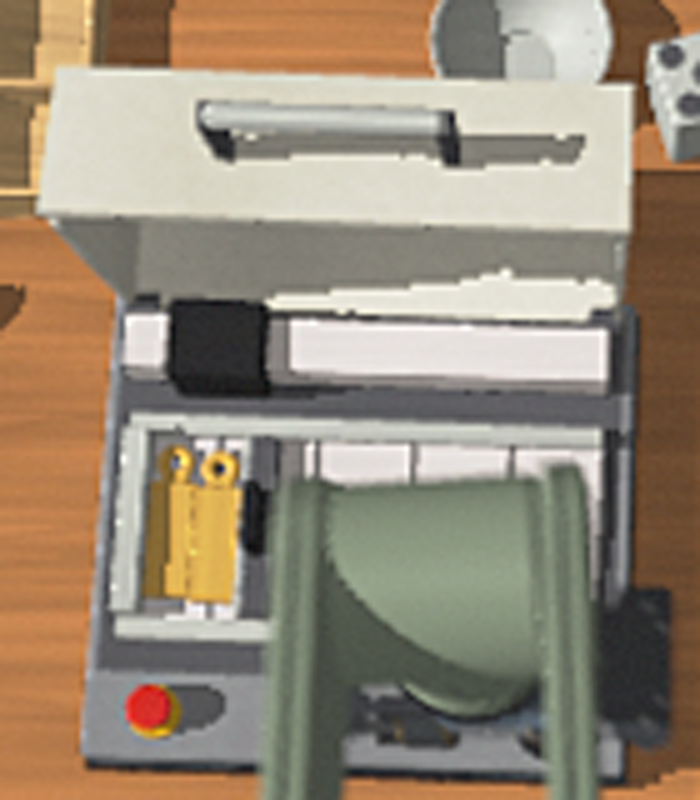

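Row is clamped (top crop: eyelets at (177,460) and (218,465)) and no other brass fob is on the bench. Back to the handle.

```bash
python3 -m creep '0 1 3.5 0 0 -0.12 0.1;0 1 3.5 0 0 -0.12 0.1;1 1 3.5 0 0 -0.12 0.1;2 1 3.5 0 0 -0.12 0.1;2 1 3 0 0 -0.12 0.1;3 1 0 0 0 -0.12 0.1;3 1 0 0 0 -0.12 0.1;3 1 0 0 0 -0.12 0.1;3 1 0 0 0 -0.12 0.1;3 1 0 0 0 -0.12 0.1;3 0 0 0 0 -0.12 0.1;2 0 0 0 0 -0.12 0.1'; cat >> h.py <<'E'
def fix(yaw,pos=None):
    from scipy.spatial.transform import Rotation as R
    s=monitor.state(); r=R.from_euler('xyz',s["ee_rot"],degrees=True); t=R.from_euler('xyz',[180,0,yaw],degrees=True)
    print("turn",(t*r.inv()).as_rotvec().round(3), "shift cm",None if pos is None else ((np.array(pos)-s["ee_pos"])/10).round(2))
E
python3 -c "
from h import *
st();fix(-1.6,(721.5,109,365))"
```

```text
time_s: 30.27
ee_pos: [702.9, 134.0, 385.3]
ee_rot: [179.0, 0.6, 3.7]
force: [0.6, -0.8, 0.3]
gripper_width: 41.0
t 30.27 ee [702.9 134.  385.3] rot [179.03   0.56   3.66] F [ 0.6 -0.8  0.3] w 41.0
turn [ 0.017 -0.009 -0.092] shift cm [ 1.86 -2.5  -2.03]
```

```bash
python3 -m creep '1 -1.2 0 0.017 -0.009 -0.092 0.1;0.8 -1.3 0 0 0 0 0.1;0 0 0 0 0 0 0.1'; python3 - <<'E'
from h import *
st();fix(-1.6,(721.5,109,365))
f=vision.grab_frame("wrist");cv2.imwrite(f"pics/o_w.png",f["img"][:,:,::-1])
print(proj(f,(723,108,329)))
E
```

```text
time_s: 30.52
ee_pos: [727.8, 115.5, 379.3]
ee_rot: [-179.8, 0.1, -1.8]
force: [-0.7, -0.5, 0.3]
gripper_width: 40.9
t 30.52 ee [727.8 115.5 379.3] rot [-1.7976e+02  1.2000e-01 -1.7700e+00] F [-0.7 -0.5  0.3] w 40.9
turn [-0.004 -0.002  0.003] shift cm [-0.63 -0.65 -1.43]
[316.36230383 226.29598404]
```

View pics/o_w.png

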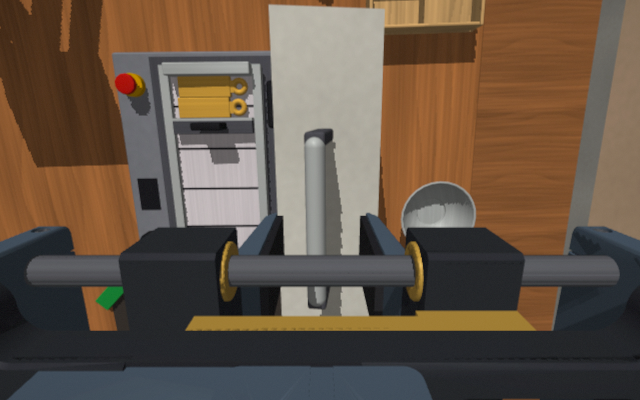

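Wrist view: the bar is at column ~316 between the fingers. The clamped fobs sit at (203,88) and (205,107) with their eyelets to the back.

```bash
python3 -m creep '-0.5 -0.5 -2 0 0 0 0.1;-0.2 -0.1 -2 0 0 0 0.1;0 0 -2 0 0 0 0.1;0 0 0 0 0 0 0.1'; python3 -c "
from h import *
st();fix(-1.6,(722,109,309))"
```

```text
time_s: 30.9
ee_pos: [718.3, 117.4, 319.4]
ee_rot: [-179.4, -0.1, -1.3]
force: [-0.8, -0.7, -1.8]
gripper_width: 41.2
t 30.9 ee [718.3 117.4 319.4] rot [-1.7939e+02 -6.0000e-02 -1.3500e+00] F [-0.8 -0.7 -1.8] w 41.2
turn [-0.011  0.001 -0.004] shift cm [ 0.37 -0.84 -1.04]
```

```bash
python3 -m creep '0.3 -0.7 -0.7 -0.01 0 0 0.1;0.1 -0.2 -0.4 0 0 0 0.1;0 0 0 0 0 0 1;0 0 0 0 0 0 1;0 0 0 0 0 0 1;0 0 0 0 0 0 1;0 0 0 0 0 0 1;0 0 0 0 0 0 1' 15; python3 -c "
from h import *
st();fix(-1.6,(722,109,309))"
```

```text
time_s: 31.57
ee_pos: [723.3, 111.6, 314.1]
ee_rot: [-179.8, -0.6, -1.1]
force: [0.6, 0.3, -1.4]
gripper_width: 14.0
t 31.57 ee [723.3 111.6 314.1] rot [-179.82   -0.6    -1.13] F [ 0.6  0.3 -1.4] w 14.0
turn [-0.003  0.01  -0.008] shift cm [-0.13 -0.26 -0.51]
```

```bash
python3 -m creep '-0.8 0.02 0 0 0 0 1;-1.5 0.03 0 0 0 0 1;-1.68 0.04 -0.1 0 0 0 1;-1.68 0.04 -0.2 0 0 0 1;-1.67 0.04 -0.3 0 0 0 1;-1.65 0.04 -0.4 0 0 0 1;-1.62 0.04 -0.5 0 0 0 1;-1.58 0.04 -0.6 0 0 0 1;-1.54 0.04 -0.7 0 0 0 1' 15;  cat >> h.py <<'E'
def hood():
    import math
    s=monitor.state()['ee_pos'];x=s[0]-717.1;z=s[2]+15-50;print("r",round(math.hypot(x,z),1),"theta",round(math.atan2(z,-x)-.144,3))
E
python3 -c "
from h import *
st();hood();fix(-1.6)"
```

```text
time_s: 32.32
ee_pos: [593.3, 114.6, 287.7]
ee_rot: [-179.6, -2.3, -1.3]
force: [2.0, -0.5, -2.4]
gripper_width: 13.7
t 32.32 ee [593.3 114.6 287.7] rot [-179.65   -2.34   -1.28] F [ 2.  -0.5 -2.4] w 13.7
r 281.4 theta 0.971
turn [-0.005  0.041 -0.006] shift cm None
```

```bash
python3 -m creep '-1.5 0.04 -0.8 0 0.01 0 1;-1.45 0.04 -0.9 0 0.01 0 1;-1.4 0.03 -0.98 0 0.01 0 1;-1.32 0.03 -1.05 0 0.01 0 1;-1.26 0.03 -1.13 0 0.005 0 1;-1.2 0.03 -1.2 0 0.005 0 1;-1.1 0.02 -1.27 0 0 0 1;-1.03 0.02 -1.34 0 0 0 1' 15;  python3 -c "
from h import *
st();hood();fix(-1.6)"
```

```text
time_s: 32.98
ee_pos: [492.0, 117.0, 204.7]
ee_rot: [-179.5, -0.8, -1.3]
force: [1.0, 0.1, -1.7]
gripper_width: 13.9
t 32.98 ee [492.  117.  204.7] rot [-179.53   -0.83   -1.29] F [ 1.   0.1 -1.7] w 13.9
r 281.9 theta 0.502
turn [-0.008  0.015 -0.005] shift cm None
```

```bash
python3 -m creep '-0.9 0.02 -1.3 0 0.005 0 1;-0.8 0.02 -1.35 0 0.005 0 1;-0.72 0.02 -1.4 0 0.005 0 1;-0.64 0.02 -1.4 0 0 0 1;-0.55 0.01 -1.4 0 0 0 1;-0.4 0.01 -1.2 0 0 0 1' 15;  python3 -c "
from h import *
st();hood();fix(-1.6)"
```

```text
time_s: 33.48
ee_pos: [451.1, 118.1, 124.4]
ee_rot: [-179.4, -0.5, -1.3]
force: [-0.1, -0.2, -1.5]
gripper_width: 13.7
t 33.48 ee [451.1 118.1 124.4] rot [-179.44   -0.53   -1.27] F [-0.1 -0.2 -1.5] w 13.7
r 280.6 theta 0.18
turn [-0.009  0.009 -0.006] shift cm None
```

```bash
python3 -m creep '-0.22 0.01 -0.8 0 0.004 0 1;-0.2 0 -0.8 0 0 0 1;-0.18 0 -0.8 0 0 0 1;-0.15 0 -0.7 0 0 0 1;-0.12 0 -0.6 0 0 0 1;-0.1 0 -0.5 0 0 0 1' 15;  python3 -c "
from h import *
st();hood()"
```

```text
time_s: 33.98
ee_pos: [441.2, 118.4, 80.1]
ee_rot: [-179.4, -0.4, -1.3]
force: [-3.5, -0.0, 20.3]
gripper_width: 13.7
t 33.98 ee [441.2 118.4  80.1] rot [-179.41   -0.36   -1.28] F [-3.5 -0.  20.3] w 13.7
r 279.6 theta 0.018
```

```bash
python3 -m creep '0 0 -0.2 0 0 0 1;0 0 -0.2 0 0 0 1;0 0 -0.1 0 0 0 1;0 0 0 0 0 0 1' 15;  python3 -c "
from h import *
st();hood()"
```

```text
time_s: 34.32
ee_pos: [441.3, 118.6, 79.2]
ee_rot: [-179.4, -0.4, -1.3]
force: [0.0, -0.5, -2.7]
gripper_width: 13.4
t 34.32 ee [441.3 118.6  79.2] rot [-179.39   -0.37   -1.27] F [ 0.  -0.5 -2.7] w 13.4
r 279.4 theta 0.015
```

```bash
python3 -m creep '0 0 0 0 0 0 0.1;0 0 0 0 0 0 0.1;0 0 0 0 0 0 0.1;0 0 0 0 0 0 0.1;0 0 1.5 0 0 0 0.1;0 0 2.5 0 0 0 0.1;0 0 3 0 0 0 0.1;0 -2 3 0 0 0 1;0 -3 0 0 0 0 1;0 -3 0 0 0 0 1;0 -2 0 0 0 0 1;0 0 0 0 0 0 1' 15; python3 - <<'E'
from h import *
st()
t=vision.grab_frame("top");cv2.imwrite("pics/p_t.png",t["img"][:,:,::-1])
s=vision.grab_frame("scene");crop(s,(240,150,390,300),"p_s",4)
f=vision.grab_frame("wrist");cv2.imwrite(f"pics/p_w.png",f["img"][:,:,::-1])
E
```

```text
time_s: 35.32
ee_pos: [443.0, 15.7, 183.6]
ee_rot: [-179.5, -0.6, -1.0]
force: [-0.1, 0.9, 0.9]
gripper_width: 10.8
t 35.32 ee [443.   15.7 183.6] rot [-179.5    -0.6    -0.99] F [-0.1  0.9  0.9] w 10.8
```

View pics/p_w.png

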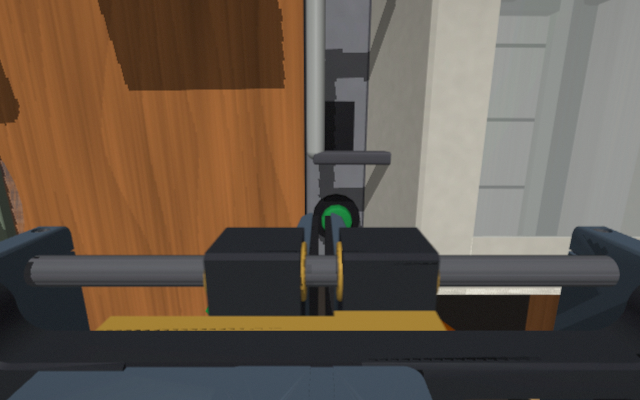

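View pics/p_s.png

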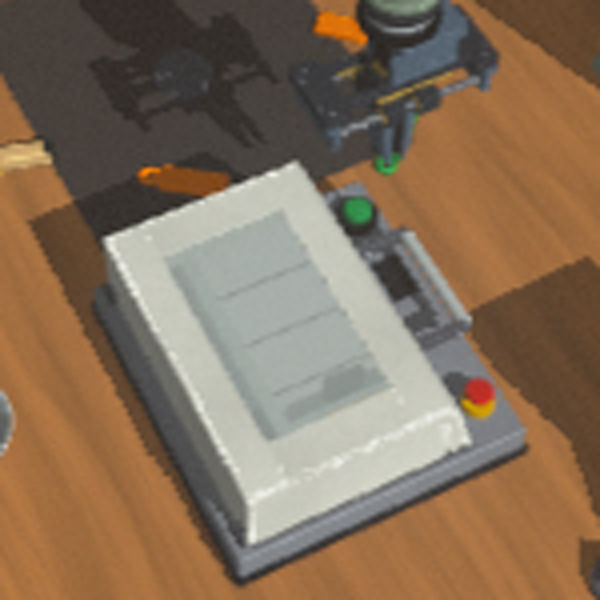

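View pics/p_t.png

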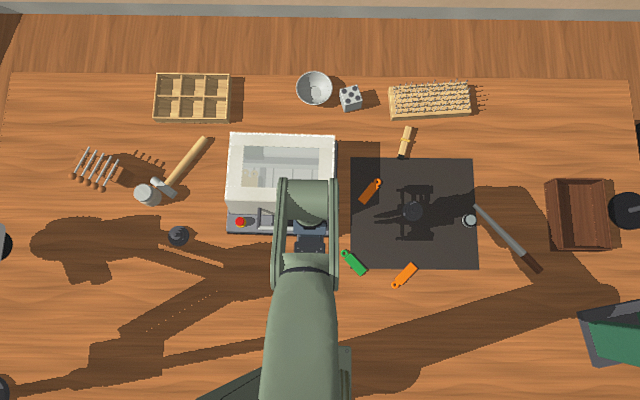

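The hood is shut: handle ends in the scene view at (341,209) and (356,231) match the first picture. Turning 90° so the gripper body clears the hood, then over to the button.

```bash
python3 - <<'E'
from h import *
f=vision.grab_frame("wrist");print(ray(f,(337,216),62).round(1)); V=f["view"];print("cam",(-V[:3,:3].T@V[:3,3]).round(0));st()
E
python3 -m creep '0 -1 1 0 0 0.12 1;0 -1 1 0 0 0.12 1;0 0 0 0 0 0.12 1;0 0 0 0 0 0.12 1;0 0 0 0 0 0.12 1;0 0 0 0 0 0.12 1;0 0 0 0 0 0.12 1;0 0 0 0 0 0.12 1;0 0 0 0 0 0.12 1;0 0 0 0 0 0.12 1;0 0 0 0 0 0.12 1;0 0 0 0 0 0.12 1' 20; python3 -m creep '0 0 0 0 0 0.12 1;0 0 0 0 0 0 1;0 0 0 0 0 0 1'; python3 - <<'E'
from h import *
st();fix(88.4,(452.5,-8,100))
f=vision.grab_frame("wrist");cv2.imwrite(f"pics/q_w.png",f["img"][:,:,::-1])
for n,p in(("btn",(457.5,-8,62)),("tip",(452.5,-8,62))): print(n,proj(f,p))
for d in models.mark_of("wrist","start_top"): print(d,ray(f,d["at"],62))
E
```

```text
[457.1  -2.4  62. ]
cam [441.  85. 355.]
t 35.52 ee [442.7  19.  183. ] rot [-179.39   -0.51   -0.81] F [-0.9  0.6 -0.6] w 0.4
time_s: 36.52
ee_pos: [441.6, 13.5, 199.4]
ee_rot: [-178.9, -0.3, 85.2]
force: [1.1, 1.2, -0.7]
gripper_width: 0.5
time_s: 36.77
ee_pos: [441.4, 17.3, 198.3]
ee_rot: [-178.8, -0.4, 92.6]
force: [-0.0, -0.5, 0.1]
gripper_width: 0.2
t 36.77 ee [441.4  17.3 198.3] rot [-178.77   -0.39   92.59] F [-0.  -0.5  0.1] w 0.2
turn [-0.007 -0.022 -0.073] shift cm [ 1.11 -2.53 -9.83]
btn [293.12083072 208.31974705]
tip [293.26039999 203.26784295]
```

View pics/q_w.png

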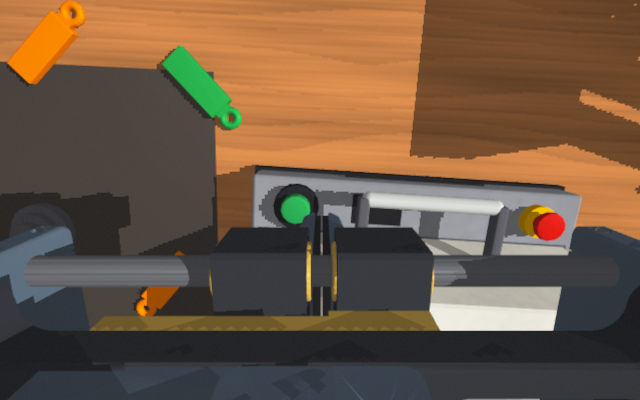

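```bash
python3 -m creep '0.6 -1.3 -2.5 -0.007 -0.022 -0.073 1;0.5 -1.2 -2.5 0 0 0 1;0 0 -2.5 0 0 0 1;0 0 -1 0 0 0 1;0 0 0 0 0 0 1' 20; python3 - <<'E'
from h import *
st();fix(88.4,(453,-7,70))
f=vision.grab_frame("wrist");cv2.imwrite(f"pics/q_w2.png",f["img"][:,:,::-1])
print(ray(f,(320,200),62))
E
```

```text
time_s: 37.28
ee_pos: [454.7, -7.7, 112.1]
ee_rot: [179.5, -0.0, 87.8]
force: [-0.7, 0.5, 0.1]
gripper_width: 0.7
t 37.28 ee [454.7  -7.7 112.1] rot [179.5   -0.    87.77] F [-0.7  0.5  0.1] w 0.7
turn [0.    0.009 0.011] shift cm [-0.17  0.07 -4.21]
[442.59190806  -8.153904    62.        ]
```

View pics/q_w2.png

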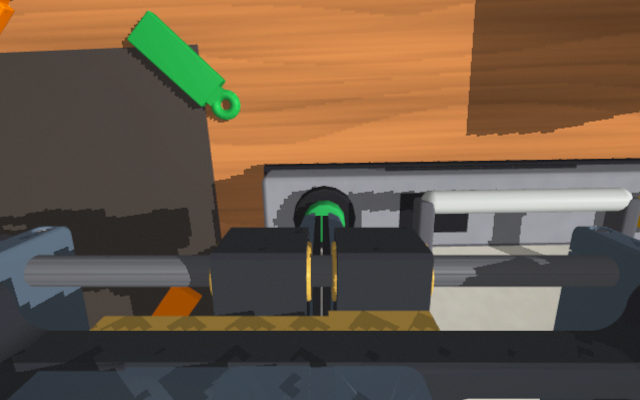

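The button is at column ~325, in line with the shut fingers. Pressing down.

```bash
python3 -m creep '-0.2 0.1 -1.5 0 0.009 0.011 1;0 0 -1.5 0 0 0 1;0 0 -0.6 0 0 0 1' ; python3 -m creep '-0.2 0 -0.4 0 0 0 1;0 0 -0.3 0 0 0 1'
```

```text
time_s: 37.58
ee_pos: [456.3, -6.3, 79.6]
ee_rot: [179.5, 0.0, 88.3]
force: [-0.0, -0.6, 0.3]
gripper_width: 0.6
time_s: 37.75
ee_pos: [455.0, -6.1, 73.2]
ee_rot: [179.4, 0.0, 88.3]
force: [-0.4, -0.4, 0.2]
gripper_width: 0.2
```

```bash
python3 -m creep '-0.1 0 -0.5 0 0 0 1;0 0 -0.4 0 0 0 1'; python3 -m creep '-0.1 0 -0.3 0 0 0 1;0 0 -0.3 0 0 0 1'
```

```text
time_s: 37.92
ee_pos: [455.5, -6.0, 65.8]
ee_rot: [179.2, 0.0, 88.3]
force: [-5.6, 1.0, 29.2]
gripper_width: 0.5
time_s: 38.08
ee_pos: [455.5, -6.0, 65.8]
ee_rot: [179.0, 0.0, 88.2]
force: [-10.7, -0.7, 31.3]
gripper_width: 0.4
```

```bash
python3 - <<'E'
from h import *
f=vision.grab_frame("wrist");cv2.imwrite(f"pics/r_w.png",f["img"][:,:,::-1])
s=vision.grab_frame("scene");crop(s,(290,130,390,230),"r_s",6);st()
E
python3 -m creep '0 0 0.4 0 0.015 0 1;0 0 0.3 0 0 0 1'
```

```text
t 38.18 ee [455.5  -6.1  65.9] rot [1.7901e+02 2.0000e-02 8.8240e+01] F [-8.4  0.1 28.5] w 0.4
time_s: 38.35
ee_pos: [456.5, -6.1, 75.6]
ee_rot: [179.6, 0.0, 88.2]
force: [0.3, 0.5, -0.1]
gripper_width: 0.3
```

View pics/r_w.png

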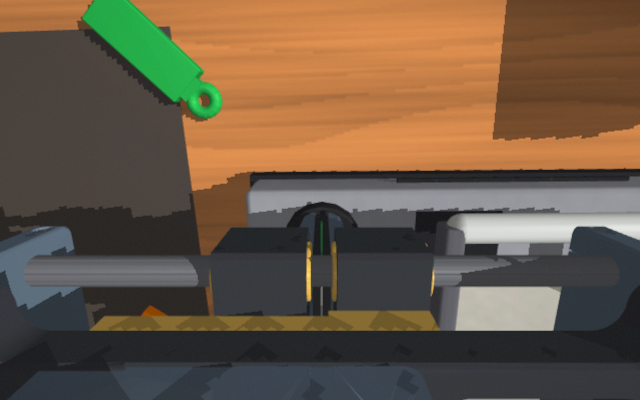

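View pics/r_s.png

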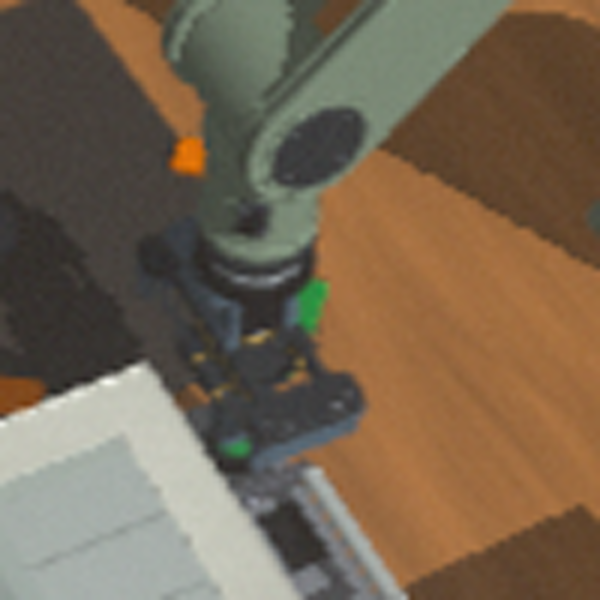

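Something was reached at 29 N. I need to know whether that was the button bottoming or another contact, so I'll repeat in small steps and read force against depth.

```bash
python3 -m creep '-0.1 0 -0.35 0 0.01 0 1'; python3 -m creep '0 0 -0.25 0 0 0 1';python3 -m creep '0 0 -0.2 0 0 0 1';python3 -m creep '0 0 -0.2 0 0 0 1';python3 -m creep '0 0 -0.2 0 0 0 1';python3 -m creep '0 0 -0.2 0 0 0 1';python3 -m creep '0 0 -0.2 0 0 0 1'
```

```text
time_s: 38.43
ee_pos: [456.3, -6.1, 73.3]
ee_rot: [-180.0, 0.1, 88.2]
force: [-0.5, -0.5, -0.3]
gripper_width: 0.8
time_s: 38.52
ee_pos: [456.5, -6.1, 70.7]
ee_rot: [-180.0, 0.1, 88.2]
force: [-0.6, 0.0, 2.7]
gripper_width: 0.3
time_s: 38.6
ee_pos: [456.4, -6.1, 68.3]
ee_rot: [-180.0, 0.1, 88.2]
force: [0.7, -0.1, 4.2]
gripper_width: 0.5
time_s: 38.68
ee_pos: [456.4, -6.1, 66.0]
ee_rot: [-180.0, 0.1, 88.2]
force: [-2.5, -0.3, 19.9]
gripper_width: 0.3
time_s: 38.77
ee_pos: [456.6, -6.1, 65.6]
ee_rot: [-180.0, 0.1, 88.2]
force: [-10.2, -0.4, 43.9]
gripper_width: 0.5
time_s: 38.85
ee_pos: [456.6, -6.1, 65.8]
ee_rot: [-180.0, 0.1, 88.2]
force: [-8.9, 0.1, 29.9]
gripper_width: 0.2
time_s: 38.93
ee_pos: [456.5, -6.1, 65.9]
ee_rot: [-180.0, 0.1, 88.2]
force: [-6.7, 0.7, 24.1]
gripper_width: 0.3
```

Soft spring rise from ~72 mm (2.7 N, then 4.2 N), then a hard stop at 66 mm, so the 6 mm travel is used and the button is fully down. Retreating.

```bash
python3 -m creep '0 0 1 0 0 0 1;0 0 2 0 0 0 1;0 0 3 0 0 0 1;-1 -3 3 0 0 0 1;-1 -3 2 0 0 0 1;-1 -3 2 0 0 0 1;-1 -3 0 0 0 0 1;-1 -3 0 0 0 0 1;0 -3 0 0 0 0 1;0 -2 0 0 0 0 1;0 0 0 0 0 0 1;0 0 0 0 0 0 1' ; python3 -m creep '0 -2 2 0 0 0 1;0 -2 2 0 0 0 1;0 0 0 0 0 0 1;0 0 0 0 0 0 1'; python3 - <<'E'
from h import *
st()
t=vision.grab_frame("top");crop(t,(210,110,350,250),"s_t",5);cv2.imwrite("pics/s_tf.png",t["img"][:,:,::-1])
s=vision.grab_frame("scene");crop(s,(240,160,390,300),"s_s",5)
E
```

```text
time_s: 39.93
ee_pos: [400.7, -212.4, 194.0]
ee_rot: [-179.5, 0.1, 88.4]
force: [-0.0, -0.1, -0.5]
gripper_width: 0.5
time_s: 40.27
ee_pos: [399.0, -248.6, 230.8]
ee_rot: [-179.0, -0.4, 88.6]
force: [-1.3, 1.2, -0.5]
gripper_width: 0.6
t 40.27 ee [ 399.  -248.6  230.8] rot [-179.01   -0.37   88.57] F [-1.3  1.2 -0.5] w 0.6
```

View pics/s_t.png

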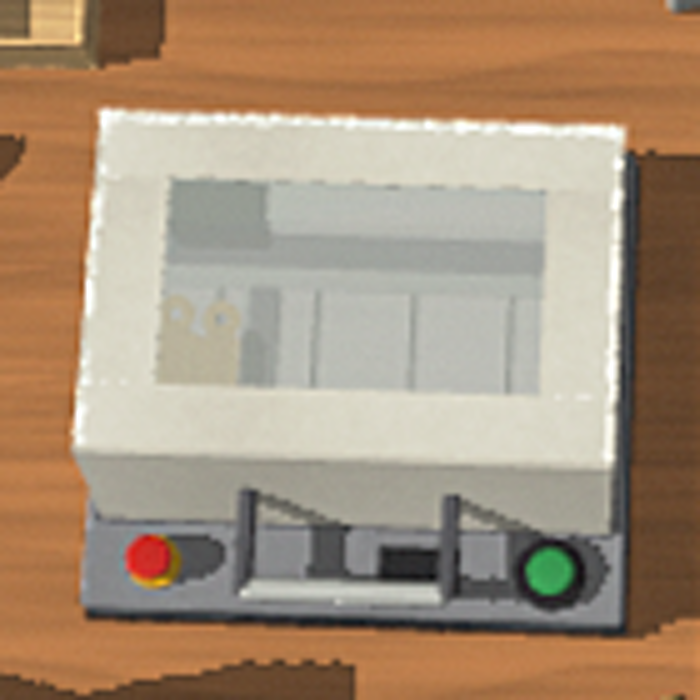

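View pics/s_s.png

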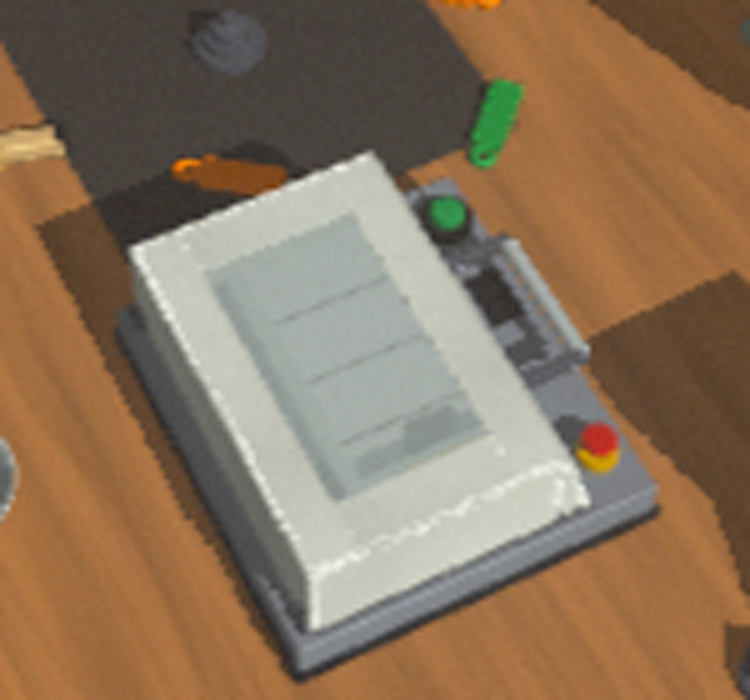

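View pics/s_tf.png

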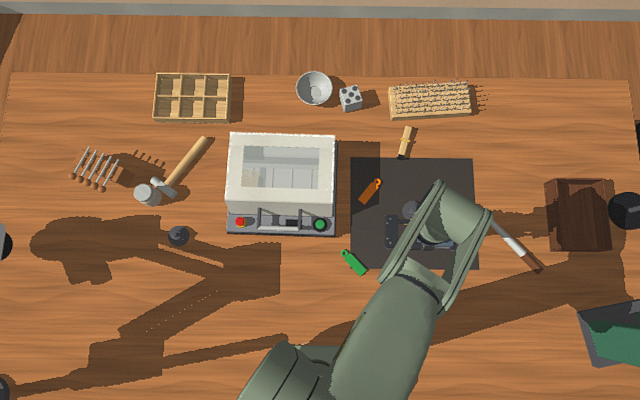

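The hood edges match the first picture, the button is up, and both fobs show through the window next to the jaw (eyelets (178,312) and (220,316)). Nothing else has moved.

```bash
python3 -c "
from h import *
print(job.job_done());st()"
```

```text
the job is handed in; nothing more can be done
None
the job is handed in; nothing more can be done
```

The job is handed in at about 40 s. The hood was opened onto its stop. Both brass fobs (only two were on the bench) were laid in the vise with their eyelets to the back. The jaw was pushed up with about 17 N, the hood was lowered and shut, and the start button was then pressed to its stop.

**Last pictures:**
- The hood edges and handle are where they were at the start, so it is shut.
- The button is up and the fobs can be seen through the window, square, in a row and against the sliding jaw.
- The orange and green look-alikes that are in view are where they were; the arm hid one orange one. The bystanders in view have not moved.
- The gripper is clear of everything.

**Uncertain or off:**
- **Hood angle:** worked out from the arm pose, it read 0.015 to 0.018 rad while on the stop, close to the 0.02 limit. That reading depends on where the bar sat between the pads, so I relied on the picture match.
- **Button force:** I pressed the button twice to be sure. The second time the force peaked briefly at 44 N through the fingertips, more than was needed. It is over the 40 N limit set for the arm and gripper body, though the contact was on the fingers.
- **Camera positions:** the top and wrist cameras disagreed by about 5 mm along x. I checked against the wrist view at each grasp and placing.

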